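# Add a slotted weight to the load-cell check hanger of a bench tensile tester

### The job

We are checking the load cell of the bench tensile tester: take the thick slotted weight from the rack, slide it sideways onto the stem of the hanger under the load cell, slot facing the opposite way to the slot of the thin weight already hanging there, and lower it flat onto that weight before you let go. Once the hanger hangs still, press the big round key on the tester's front panel right down to record the reading, and let it come up again. Leave the thin weight on the hanger and do not disturb the other things on the bench.

Things in the scene. Friction and masses are not known exactly. Their poses are not given: they have to be found in the camera images.
- thick_weight: weight to load: plain steel slotted disc, 66 mm diameter, 20 mm thick, about 0.5 kg. Slot 11 mm wide through its full thickness, open at the rim on its +x side, ending 4.5 mm past the disc's centre. Origin: centre of the underside, on the disc axis; z up, +x points out of the slot. Starts flat on either rack seat, slot within 0.35 rad of the rack's +x
- thick_weight_mouth (a point): middle of the slot mouth of the thick weight: on the rim, 33 mm along its +x from the axis, 10 mm above its underside
- hung_weight: thin weight already on the hanger, to stay there: steel slotted disc, 60 mm diameter, 10 mm thick, about 0.2 kg, same 11 mm slot. Lies loose on the hanger tray with the stem at its centre. Origin: centre of the underside; z up, +x points out of its slot, which starts at yaw -3.2 to -0.8 rad in the tester's frame (to the front or the right)
- hanger: steel weight hanger hooked to the eye under the load cell: round stem 7 mm diameter, straight for 148 mm above its tray, then a 24 mm wide hook. Origin: the hook's pivot, 156 mm above the tray's top; z up along the stem. It swings about the pivot in any direction (up to 0.35 rad) if pushed, returns to hang plumb and settles in 2 to 3 s; it does not move up or down or turn about its stem
- hanger_tray (a point): centre of the top face of the hanger's round tray (52 mm diameter, 6 mm thick), on the stem axis, 106 mm above the bench when plumb. The thin weight lies on it, so the thick one comes to rest with its underside 116 mm above the bench
- tester: bench tensile tester, fixed, cream. Origin: on the bench straight below the stem; x to its back, away from the robot, y to its left. Base 50 mm high, x -75 to 140 mm, y -190 to 210 mm; before it (x -155 to -75) the panel slopes up from 29 to 50 mm height. Column 85 x 70 mm at x 45, y 172 mm, 500 mm high; crosshead arm at 354 to 400 mm height, x -15 to 45, y -32 mm to the column
- cell_bottom (a point): underside of the S-shaped load cell over the stem, 290 mm above the bench; the cell is 25 mm (x) by 50 mm (y), 60 mm high, its eye and the hook fill 250 to 290 mm. They and the stem bar a tool from straight above: hold the disc by its rim across its diameter with the tool leaning back some 40 degrees from vertical (towards the robot or its right), the stem passing between the fingers
- key_top (a point): centre of the top face of the round grey push key (28 mm diameter, 10 mm proud of its 44 mm black collar) at the right end of the sloping panel. The key moves square to the panel, which slopes 14.7 degrees: inwards is the direction (0.254, 0, -0.967) in the tester's frame; a push straight down works too
- key (a joint): travel of that key: 0 up, 0.006 m fully down; sprung, about 1.5 N to start and 5 N fully down; it comes up by itself
- rack: grey plastic weight rack, fixed, base 95 x 235 x 10 mm. Origin: centre of its underside. Two round seats of 44 mm diameter, tops 42 mm above the bench, centred at y = +60 and -60 mm in its frame; the weights overhang them all round. A 7 mm locating pin stands 8 mm up from the middle of each seat into the weight's slot end, so lift a weight 10 mm before moving it sideways
- spare_weight: bystander: the other weight on the rack, 60 mm diameter, 10 mm thick, slotted steel. Origin: centre of its underside
- slide_box: bystander: closed grey microscope-slide box, 80 x 100 x 34 mm, loose on the bench. Origin: centre of its underside
- bottle: bystander: white plastic bottle, 68 mm diameter, 140 mm high, loose on the bench. Origin: centre of its underside
- gel_tray: bystander: clear gel-casting tray, 80 x 110 x 22 mm, loose on the bench. Origin: centre of its underside

How it is judged:
By the outcome, as a careful person would: the job done as asked, in the order asked, and still so for the second after the job is handed in, with the robot touching nothing.
It also fails if it takes over 67 s, if anything falls off the work surface, if the arm or the gripper's body presses on something with over 40 N, if the wrist force passes 120 N, or if a joint passes its speed limit or range.

### The arm

A 6-joint arm with a two-finger parallel gripper is mounted at the origin on the work surface. World frame = base frame: x ahead of the robot, y to its left, z up, the work surface at z = 0. Lengths are in m, angles in rad, forces in N, time in s.
With the tool pointing down it reaches from about 0.35 to 0.875 m from the base axis. Payload 4.2 kg.
Tool frame: the origin (TCP) lies between the finger pads; the fingertips stand 8 mm ahead of it and the grasp point (between the pads) lies 11 mm behind it; z points along the fingers, y is the line along which they close (so a half turn about z gives the same grasp; the last joint's range is limited). The gripper opens to 87 mm and grips with 3 to 60 N. Pads are 19 mm wide; open, the fingers measure 117 mm over their backs; the gripper's body (75 mm by 190 mm) begins 51 mm behind the grasp point.
Start: joints at [1.56, 0.385, 0.008, 0, -1.194, -0.259], TCP at [0.167, 0.602, 0.231] pointing down, gripper open.
Joint ranges: [-3.14, 3.14], [-1.21, 2.06], [-1.07, 1.41], [-3.16, 2.05], [-2.99, -0.16], [-3.1, 3.1]. Speed limits (rad/s): [2.79, 2.79, 3.14, 3.14, 3.14, 3.14].

### API

Orientations are given as [roll, pitch, yaw] about the fixed x, y, z axes, in that order (R = Rz(yaw) Ry(pitch) Rx(roll)).
In Python, from plant import manip gives the robot as it stands.
- The arm moves only by the shell command python3 jog.py 'ROWS' [FORCE]. ROWS is a JSON list of rows, 1 to 8 of them, each written [opening, [dx, dy, dz], [rx, ry, rz]]: the finger opening in m, then dx, dy, dz in m, then a rotation vector rx, ry, rz in rad; each row shifts and turns the commanded pose from where the row before left it, along the tool's axes as they then stand; what a row does not reach is not made up. A row lasts 1/12 s, in which the tool goes at most 0.0417 m and 0.125 rad, less where a joint would pass 70% of its speed; a pose out of reach is approached as far as the arm can. The fingers move at their own pace and stop on an object; FORCE is the grip in N (left out, the last holds). Time passes only in rows, so rows that do not move let the fingers close. It prints the time, the measured TCP pose, the force, the opening and the grip force at its end. Input that does not fit is refused with a message, and nothing moves.
- manip.sense(): the state, without advancing time (a new reading comes with each control period).
- manip.read_camera(name): name is "scene" or "top" or "wrist"; returns a dict with "image" (480x640x3 uint8, red, green, blue), "fx", "fy", "cx", "cy" (pixels), "origin" and "attitude" of the camera in the world. Camera axes: x right, y down, z forward; pixel columns grow to the right and rows downward; lengths in m; the calibration is good to about 2 mm. The wrist camera is an equidistant fisheye: a pixel r from the principal point sees the ray r / f radians off the axis. A picture is of the moment at which its call begins. There is no depth.
- manip.job_done(): hands the job in; it is judged then, once.
The state is a dict: "time_s": time; "joint_positions": joint angles; "qd": joint speeds; "effort": joint torques, N m; "ee_pos": TCP position; "orientation": TCP orientation; "contact_force": force on the tool from outside, world axes, zero at the start; "torque": the same for the moment, N m; "width": finger opening in m; "grasp_force": force on a finger pad.
Only numpy, scipy, OpenCV 4.12 (cv2) and the standard library are available. Lean on these libraries where they do the work, as an engineer would, in place of code of your own. Each camera call takes 0.05 s, during which the arm holds its last target. There are 200 camera calls.

## Working session

There is one attempt and no reset: what is moved stays moved. The work goes in short steps, Python scripts to look and compute and a shell command to move; the robot and the scene stay as the last step left them, time stands still between calls to the robot, and variables do not carry over. Pictures are saved under pics/ and viewed, at most 10 in all, crops included, and the job is handed in when it is done.

```bash
ls; mkdir -p pics
python3 - <<'E'
from plant import manip
import cv2
for n in ("scene","top"):
    c=manip.read_camera(n); cv2.imwrite(f"pics/{n}1.png",c["image"][:,:,::-1]); print(n,{k:c[k] for k in c if k!="image"})
print(manip.sense())
E
```

```text
jog.py
pics
plant.py
scene {'fx': 539.296444938952, 'fy': 539.296444938952, 'cx': 320.89642067653625, 'cy': 244.05014771465127, 'origin': array([1.24687059, 0.10216666, 1.05209781]), 'attitude': array([-2.4416024 , -0.00803885,  1.69136598])}
top {'fx': 577.4110223914959, 'fy': 577.4110223914959, 'cx': 341.40382178558866, 'cy': 238.67417049918353, 'origin': array([0.3919715 , 0.02266694, 1.40888292]), 'attitude': array([-3.05987893,  0.00324178, -1.57853755])}
{'time_s': 0.1, 'joint_positions': array([ 1.55960890e+00,  3.85483739e-01,  6.79175439e-03, -4.34290055e-04,
       -1.19402074e+00, -2.58585482e-01]), 'qd': array([ 0.00076815, -0.00188591,  0.00187352,  0.0016309 ,  0.00040951,
        0.00138648]), 'effort': array([ 3.41386867e-04, -3.91692317e+01,  1.87932944e+01,  4.23181370e+00,
        1.34523906e-02, -7.48724619e-05]), 'ee_pos': array([0.16642344, 0.60189988, 0.22957808]), 'orientation': array([ 3.13963675e+00, -9.99525817e-05, -2.69932985e-01]), 'contact_force': array([-0.14385308, -0.18742519,  0.06795226]), 'torque': array([-0.00067531,  0.01842488,  0.0315399 ]), 'grasp_force': 0.0, 'width': 0.08693378400418632}
```
View pics/scene1.png

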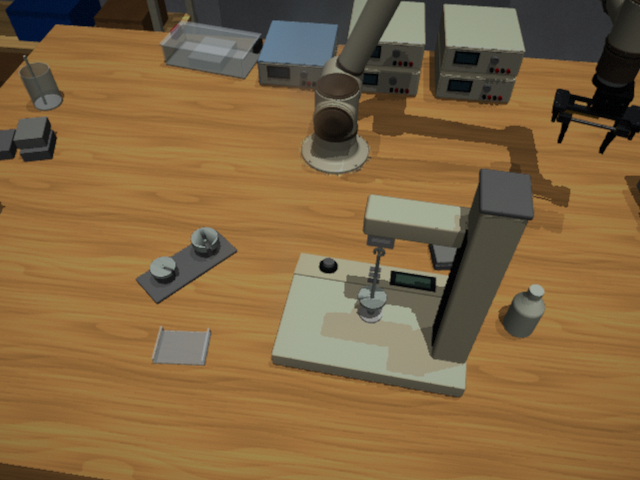

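View pics/top1.png

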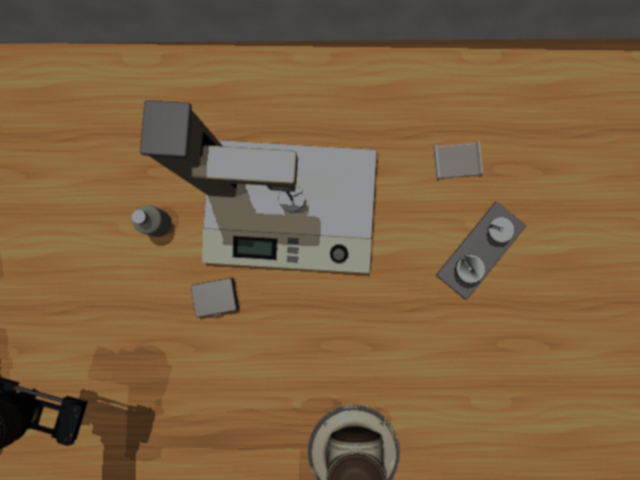

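The scene picture shows the tester in the middle, the rack at (187,265), and the gel tray at (180,345). In the top view the key is at (339,253), the hanger at (291,198), and the rack weights at (470,268), which looks thick, and (501,230). Next I'll enlarge these.

Run:
```python
import cv2,numpy as np
t=cv2.imread("pics/top1.png");s=cv2.imread("pics/scene1.png")
def crop(im,x,y,w=80,h=60): return cv2.convertScaleAbs(cv2.resize(im[y:y+h,x:x+w],(400,300),interpolation=cv2.INTER_CUBIC),alpha=1.5)
m=np.vstack([np.hstack([crop(t,445,220),crop(t,260,170)]),np.hstack([crop(s,140,220,100,75),crop(s,335,270)])])
cv2.imwrite("pics/m1.png",m)
# tester corners in top image etc
```

View pics/m1.png

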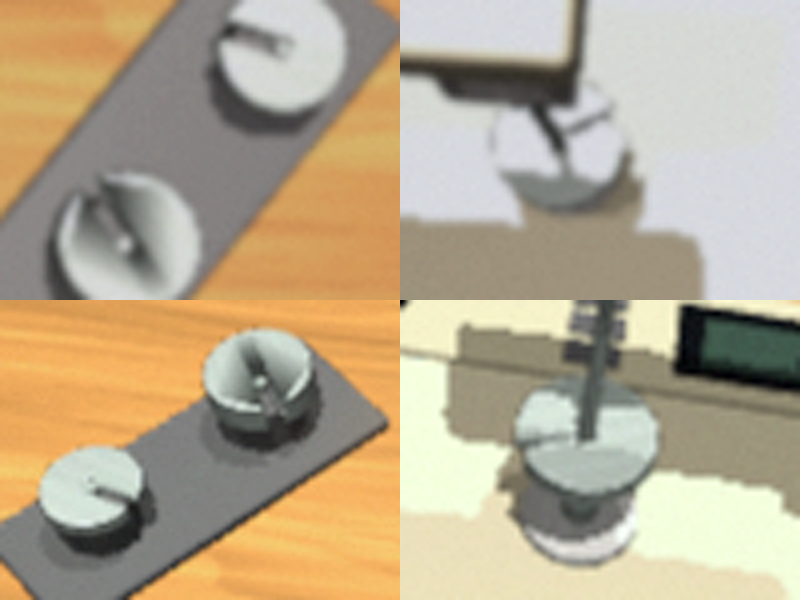

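The enlarged crops show the thick weight on the seat nearer the robot: pin at top (469.8,268.6) and scene (205.5,240.5), slot mouth near top (462.6,257.6). The spare is at top (501.4,230.4). The thin weight's slot runs right and back, with its mouth at top (302.8,192.6) and scene (358.6,298). I'll fit poses with these points.

```bash
cat > h.py <<'E'
import numpy as np
from scipy.spatial.transform import Rotation as R
from scipy.optimize import least_squares
CAM={"scene":(539.296,320.896,244.05,[1.24687059,0.10216666,1.05209781],[-2.4416024,-0.00803885,1.69136598]),
"top":(577.411,341.404,238.674,[0.3919715,0.02266694,1.40888292],[-3.05987893,0.00324178,-1.57853755])}
def proj(n,p):
    f,cx,cy,o,a=CAM[n]; v=R.from_euler("xyz",a).inv().apply(np.atleast_2d(p)-o)
    return np.c_[f*v[:,0]/v[:,2]+cx,f*v[:,1]/v[:,2]+cy]
def plane(n,px,z):
    f,cx,cy,o,a=CAM[n]; d=R.from_euler("xyz",a).apply([(px[0]-cx)/f,(px[1]-cy)/f,1]); return np.array(o)+d*(z-o[2])/d[2]
def fit(obs,x0):
    P=np.array([o[1] for o in obs])
    def W(x): return R.from_euler("z",x[2]).apply(P)+[x[0],x[1],0]
    def res(x): return np.concatenate([proj(o[0],w)[0]-o[2] for o,w in zip(obs,W(x))])
    s=least_squares(res,x0,loss="soft_l1"); return s.x,res(s.x).reshape(-1,2)
E
python3 - <<'E'
from h import *
x,r=fit([("top",[.14,-.19,.05],(376,149.5)),("top",[-.155,-.19,.029],(370.5,273)),("top",[-.155,.21,.029],(203,263)),
("scene",[.14,-.19,.05],(274,354)),("scene",[.14,.21,.05],(465,381)),("scene",[-.155,-.19,.029],(300,258)),
("top",[0,0,.116],(291.8,198.2)),("scene",[0,0,.116],(372.2,296.8))],[.5,.1,0])
print("tester",x,r.round(1).tolist())
x,r=fit([("top",[-.0475,-.1175,.01],(496,202)),("top",[.0475,-.1175,.01],(525,225)),("top",[.0475,.1175,.01],(467,299)),("top",[-.0475,.1175,.01],(437,273)),
("top",[0,.06,.05],(469.8,268.6)),("scene",[0,.06,.05],(205.5,240.5)),("top",[0,-.06,.052],(501.4,230.4)),("scene",[0,-.06,.052],(163,267.5))],[.4,-.3,.6])
for k in(0,2.4):
 pass
print("rack",x,r.round(1).tolist())
for n,a,z in (("top",(469.8,268.6),.05),("scene",(205.5,240.5),.05),("top",(462.6,257.6),.062),("top",(470.6,268.6),.062),("top",(291.8,198.2),.116),("top",(302.8,192.6),.116),("scene",(372.2,296.8),.116),("scene",(358.6,298),.116),("top",(339,253),.05),("scene",(328.5,265),.05)):print(n,a,plane(n,a,z).round(4))
E
```

```text
tester [ 0.58948351  0.13876387 -0.0603465 ] [[0.5, -0.5], [-0.4, -0.4], [-0.0, 0.8], [-3.7, 0.4], [1.0, 6.6], [-0.3, -5.7], [-0.6, 0.5], [-0.0, -1.5]]
rack [ 0.47677047 -0.31188391  0.88284246] [[30.0, 22.6], [-29.9, -24.8], [-31.4, -23.8], [29.6, 27.1], [-0.5, -0.0], [-0.6, -0.7], [-0.6, -1.4], [-0.3, -1.5]]
top (469.8, 268.6) [ 0.4303 -0.2749  0.05  ]
scene (205.5, 240.5) [ 0.4325 -0.2717  0.05  ]
top (462.6, 257.6) [ 0.4558 -0.2562  0.062 ]
top (470.6, 268.6) [ 0.43   -0.2742  0.062 ]
top (291.8, 198.2) [0.5906 0.1374 0.116 ]
top (302.8, 192.6) [0.6031 0.1125 0.116 ]
scene (372.2, 296.8) [0.5932 0.139  0.116 ]
scene (358.6, 298) [0.5999 0.1109 0.116 ]
top (339, 253) [0.4695 0.0321 0.05  ]
scene (328.5, 265) [0.4697 0.0341 0.05  ]
```

```bash
cat >> h.py <<'E'
def tool(B,t):   # body azimuth B, lean t
    z=-np.array([np.cos(B)*np.sin(t),np.sin(B)*np.sin(t),np.cos(t)]); y=np.array([-np.sin(B),np.cos(B),0])*-1
    return R.from_matrix(np.c_[np.cross(y,z),y,z])
def plan(p1,R1,n,p0=None,R0=None):
    from plant import manip
    s=manip.sense()
    if p0 is None: p0=s["ee_pos"];R0=R.from_euler("xyz",s["orientation"])
    rv=(R0.inv()*R1).as_rotvec()/n; Rs=R.from_rotvec(rv)
    M=sum((Rs**k).as_matrix() for k in range(n))
    d=np.linalg.solve(M,R0.inv().apply(np.array(p1)-p0))
    print("n",n,"d",d.round(4),"rv",rv.round(4),"|d|",np.linalg.norm(d).round(4),"|rv|",np.linalg.norm(rv).round(4))
    return np.array(p1),R1
E
python3 - <<'E'
from h import *
D=lambda y:R.from_euler("xyz",[np.pi,0,y])
a=plan([.40,.38,.27],D(-1.2),8); b=plan([.40,.06,.30],D(-2.1),8,*a)
c=plan([.36,-.25,.26],D(-2.9),8,*b)
for B in(-.08,3.06): print(B,tool(B,0).as_euler("xyz"))
E
```

```text
n 8 d [ 0.0416  0.0035 -0.005 ] rv [ 2.000e-04 -1.000e-04  1.163e-01] |d| 0.042 |rv| 0.1163
n 8 d [ 0.0413 -0.0009 -0.0037] rv [ 0.     -0.      0.1125] |d| 0.0415 |rv| 0.1125
n 8 d [ 0.0293 -0.0274  0.005 ] rv [ 0.  -0.   0.1] |d| 0.0404 |rv| 0.1
-0.08 [ 3.14159265  0.         -0.08      ]
3.06 [-3.14159265  0.          3.06      ]
```

```bash
python3 jog.py '[[0.087, [0.041, 0.0035, -0.005], [0, 0, 0.116]], [0.087, [0.041, 0.0035, -0.005], [0, 0, 0.116]], [0.087, [0.041, 0.0035, -0.005], [0, 0, 0.116]], [0.087, [0.041, 0.0035, -0.005], [0, 0, 0.116]], [0.087, [0.041, 0.0035, -0.005], [0, 0, 0.116]], [0.087, [0.041, 0.0035, -0.005], [0, 0, 0.116]], [0.087, [0.041, 0.0035, -0.005], [0, 0, 0.116]], [0.087, [0.041, 0.0035, -0.005], [0, 0, 0.116]]]' && python3 jog.py '[[0.087, [0.041, -0.001, -0.004], [0, 0, 0.112]], [0.087, [0.041, -0.001, -0.004], [0, 0, 0.112]], [0.087, [0.041, -0.001, -0.004], [0, 0, 0.112]], [0.087, [0.041, -0.001, -0.004], [0, 0, 0.112]], [0.087, [0.041, -0.001, -0.004], [0, 0, 0.112]], [0.087, [0.041, -0.001, -0.004], [0, 0, 0.112]], [0.087, [0.041, -0.001, -0.004], [0, 0, 0.112]], [0.087, [0.041, -0.001, -0.004], [0, 0, 0.112]]]' && python3 jog.py '[[0.087, [0.029, -0.027, 0.005], [0, 0, 0.1]], [0.087, [0.029, -0.027, 0.005], [0, 0, 0.1]], [0.087, [0.029, -0.027, 0.005], [0, 0, 0.1]], [0.087, [0.029, -0.027, 0.005], [0, 0, 0.1]], [0.087, [0.029, -0.027, 0.005], [0, 0, 0.1]], [0.087, [0.029, -0.027, 0.005], [0, 0, 0.1]], [0.087, [0.029, -0.027, 0.005], [0, 0, 0.1]], [0.087, [0.029, -0.027, 0.005], [0, 0, 0.1]]]'
python3 - <<'E'
from h import *
from plant import manip
import cv2
c=manip.read_camera("wrist");cv2.imwrite("pics/w1.png",c["image"][:,:,::-1]);print({k:c[k] for k in c if k!="image"})
s=manip.sense();print(s["joint_positions"].round(2),s["ee_pos"],s["orientation"])
E
```

```text
time_s: 0.77
ee_pos: [0.3977, 0.3815, 0.27]
orientation: [3.141, -0.001, -1.204]
contact_force: [0.5, -0.5, -0.3]
width: 0.0871
grasp_force: 0.0
time_s: 1.43
ee_pos: [0.3976, 0.0639, 0.3022]
orientation: [3.141, -0.001, -2.1]
contact_force: [-0.2, -1.4, 1.2]
width: 0.0867
grasp_force: 0.0
time_s: 2.1
ee_pos: [0.3595, -0.2422, 0.262]
orientation: [3.141, -0.0, -2.899]
contact_force: [0.4, 0.4, -0.6]
width: 0.0874
grasp_force: 0.0
{'fx': 371.64829954431775, 'fy': 371.64829954431775, 'cx': 323.700875830251, 'cy': 242.70809661465887, 'origin': array([ 0.28804862, -0.25907436,  0.41599624]), 'attitude': array([ 2.87368183e+00, -1.32215007e-03,  1.81446797e+00])}
[-0.23  0.03 -0.38  0.   -1.17 -1.11] [ 0.3555965  -0.24575808  0.2607834 ] [ 3.14006186 -0.00481996 -2.9088835 ]
```

View pics/w1.png

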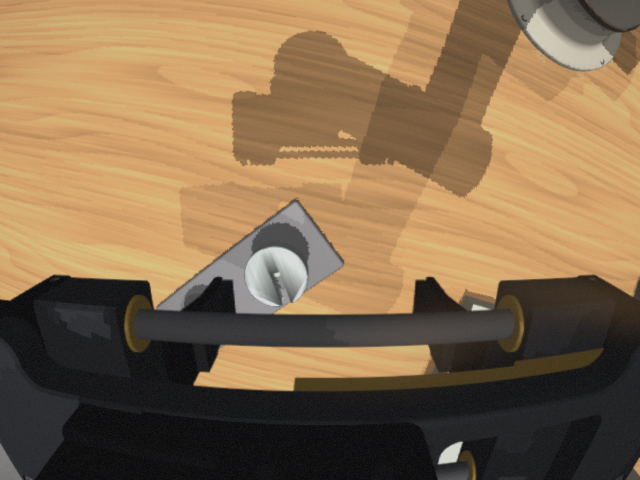

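The wrist view shows the thick weight centred at about (276,277), with its slot mouth towards (283,303). I'll enlarge it.

Run:
```python
import cv2
im=cv2.imread("pics/w1.png")[235:315,225:335];cv2.imwrite("pics/w1c.png",cv2.resize(im,None,fx=7,fy=7,interpolation=cv2.INTER_CUBIC))
```

```text
(no output)
```

View pics/w1c.png

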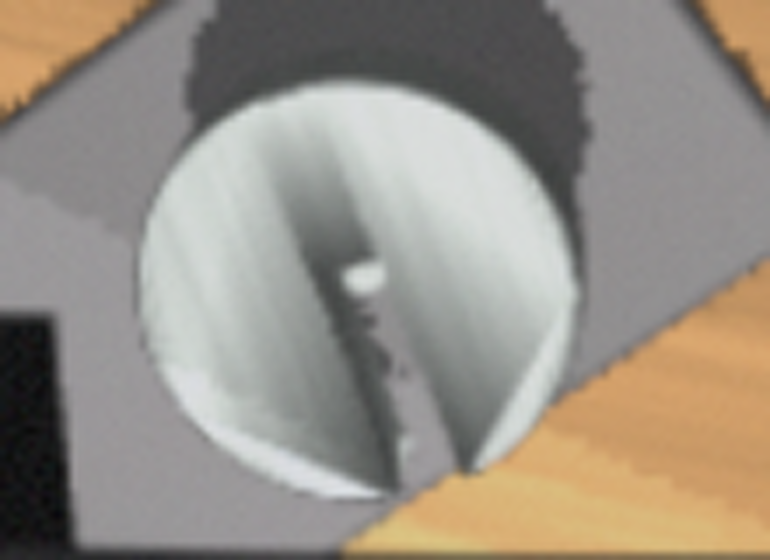

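The crop shows the rim from 140 to 577 across, the pin at (363,277), and the slot mouth edges at (395,492) and (468,472).

```bash
cat >> h.py <<'E'
def wplane(cam,px,z):
    v=(np.array(px)-[cam[1],cam[2]]); r=np.hypot(*v); th=r/cam[0]
    d=R.from_euler("xyz",cam[4]).apply([*(v/r*np.sin(th)),np.cos(th)]); o=np.array(cam[3]); return o+d*(z-o[2])/d[2]
E
python3 - <<'E'
from h import *
C=(371.648,323.701,242.708,[.28804862,-.25907436,.41599624],[2.87368183,-.00132215,1.81446797])
f=lambda x,y,z:wplane(C,(x/7+225,y/7+235),z)[:2]
print("pin",f(363,277,.05))
rim=np.array([f(*p,.062) for p in[(140,280),(577,290),(345,80),(360,498),(200,140),(510,140),(185,400)]])
s=least_squares(lambda x:np.hypot(*(rim-x).T)-.033,[.43,-.27]).x;print("centre",s,(np.hypot(*(rim-s).T)-.033).round(4))
m=(f(395,492,.062)+f(468,472,.062))/2;d=m-s;print("mouth yaw",np.arctan2(*d[::-1]),np.hypot(*d))
for a,b in(((310,250),(395,490)),((375,260),(465,470))):
    d=f(*b,.062)-f(*a,.062);print(np.arctan2(*d[::-1]))
E
```

```text
pin [ 0.43112725 -0.2738824 ]
centre [ 0.42936144 -0.27328888] [-0.0002 -0.0012 -0.0003 -0.0003 -0.0004 -0.0002 -0.0009]
mouth yaw 0.5514207600122886 0.031384723856802715
0.5230606915137465
0.5930869438537558
```

Run:
```python
from h import *
Q=tool(3.06,np.pi/4); z=Q.apply([0,0,1]); c=np.array([.4295,-.2735,.053]); g=c+.011*z
print(Q.as_euler("xyz"),z,g)
a=plan(g-.09*z,Q,8)
```

```text
[-3.14159265  0.78539816  3.06      ] [ 0.70475435 -0.05763072 -0.70710678] [ 0.4372523  -0.27413394  0.04522183]
n 8 d [ 0.0046 -0.0023  0.0191] rv [ 0.0155 -0.098   0.0372] |d| 0.0198 |rv| 0.1059
```

```bash
python3 jog.py '[[0.087, [0.0046, -0.0023, 0.019], [0.0155, -0.098, 0.0372]], [0.087, [0.0046, -0.0023, 0.019], [0.0155, -0.098, 0.0372]], [0.087, [0.0046, -0.0023, 0.019], [0.0155, -0.098, 0.0372]], [0.087, [0.0046, -0.0023, 0.019], [0.0155, -0.098, 0.0372]], [0.087, [0.0046, -0.0023, 0.019], [0.0155, -0.098, 0.0372]], [0.087, [0.0046, -0.0023, 0.019], [0.0155, -0.098, 0.0372]], [0.087, [0.0046, -0.0023, 0.019], [0.0155, -0.098, 0.0372]], [0.087, [0.0046, -0.0023, 0.019], [0.0155, -0.098, 0.0372]]]'; python3 jog.py '[[0.087, [0, 0, 0], [0, 0, 0]], [0.087, [0, 0, 0], [0, 0, 0]]]'
python3 - <<'E'
from h import *
from plant import manip
s=manip.sense();print(s["joint_positions"].round(2),s["ee_pos"],s["orientation"])
Q=tool(3.06,np.pi/4); z=Q.apply([0,0,1]); c=np.array([.4295,-.2735,.053]); g=c+.011*z
a=plan(g,Q,4)
E
```

```text
time_s: 2.82
ee_pos: [0.3651, -0.2555, 0.1284]
orientation: [-3.141, 0.667, 3.131]
contact_force: [-0.1, 0.2, -1.0]
width: 0.0873
grasp_force: 0.0
time_s: 2.98
ee_pos: [0.3641, -0.2572, 0.1284]
orientation: [-3.142, 0.662, 3.128]
contact_force: [0.8, -0.1, -0.7]
width: 0.0868
grasp_force: 0.0
[-0.62  0.08 -0.6  -0.87 -0.47 -0.26] [ 0.36413528 -0.25722065  0.12843116] [-3.14154333  0.66175236  3.12847823]
n 4 d [-0.0005 -0.0035  0.0278] rv [ 0.0113 -0.0309  0.0128] |d| 0.028 |rv| 0.0353
```

```bash
python3 jog.py '[[0.087, [-0.0005, -0.0035, 0.014], [0.0113, -0.0309, 0.0128]], [0.087, [-0.0005, -0.0035, 0.014], [0.0113, -0.0309, 0.0128]], [0.087, [-0.0005, -0.0035, 0.014], [0.0113, -0.0309, 0.0128]], [0.087, [-0.0005, -0.0035, 0.014], [0.0113, -0.0309, 0.0128]], [0.087, [0, 0, 0], [0, 0, 0]]]'
python3 - <<'E'
from h import *
from plant import manip
s=manip.sense();print(s["joint_positions"].round(2),s["ee_pos"],s["orientation"])
Q=tool(3.06,np.pi/4); z=Q.apply([0,0,1]); c=np.array([.4295,-.2735,.053]); g=c+.011*z
a=plan(g,Q,4)
E
```

```text
time_s: 3.4
ee_pos: [0.4025, -0.2717, 0.0862]
orientation: [3.138, 0.786, 3.06]
contact_force: [-0.5, -0.5, 0.2]
width: 0.0869
grasp_force: 0.0
[-0.81  0.24 -0.56 -1.34 -0.51  0.3 ] [ 0.40249254 -0.27169643  0.08624049] [3.13828105 0.78552914 3.05969833]
n 4 d [0.0011 0.0001 0.0134] rv [ 0.0008  0.     -0.0001] |d| 0.0135 |rv| 0.0008
```

```bash
python3 jog.py '[[0.087, [0.0011, 0, 0.0134], [0, 0, 0]], [0.087, [0.0011, 0, 0.0134], [0, 0, 0]], [0.087, [0.0011, 0, 0.0134], [0, 0, 0]], [0.087, [0.0011, 0, 0.0134], [0, 0, 0]], [0.087, [0, 0, 0], [0, 0, 0]]]' && python3 jog.py '[[0.05, [0, 0, 0], [0, 0, 0]], [0.05, [0, 0, 0], [0, 0, 0]], [0.05, [0, 0, 0], [0, 0, 0]], [0.05, [0, 0, 0], [0, 0, 0]], [0.05, [0, 0, 0], [0, 0, 0]], [0.05, [0, 0, 0], [0, 0, 0]]]' 40
python3 - <<'E'
from h import *
from plant import manip
s=manip.sense();print(s["joint_positions"].round(2),s["ee_pos"],s["orientation"],s["torque"])
E
```

```text
time_s: 3.82
ee_pos: [0.4378, -0.2734, 0.0462]
orientation: [3.141, 0.786, 3.065]
contact_force: [-1.0, -0.7, -0.8]
width: 0.087
grasp_force: 0.0
time_s: 4.32
ee_pos: [0.4374, -0.2753, 0.0479]
orientation: [-3.137, 0.789, 3.065]
contact_force: [-4.4, -2.0, 6.6]
width: 0.0646
grasp_force: 40.0
[-0.82  0.37 -0.53 -1.51 -0.5   0.5 ] [ 0.43739611 -0.27527034  0.04789572] [-3.13742379  0.78925846  3.06526734] [-0.41802017  0.93553245 -0.49187638]
```

```bash
python3 jog.py '[[0.05, [0.005, 0, -0.005], [0, 0, 0]], [0.05, [0.007, 0, -0.007], [0, 0, 0]], [0.05, [0.015, 0, -0.015], [0, 0, 0]], [0.05, [0.02, 0, -0.02], [0, 0, 0]], [0.05, [0.02, 0, -0.02], [0, 0, 0]], [0.05, [0.02, 0, -0.02], [0, 0, 0]], [0.05, [0, 0, 0], [0, 0, 0]]]'
python3 - <<'E'
from h import *
from plant import manip
import cv2
c=manip.read_camera("wrist");cv2.imwrite("pics/w2.png",c["image"][:,:,::-1]);print({k:c[k] for k in c if k!="image"})
s=manip.sense();print(s["joint_positions"].round(2),s["ee_pos"],s["orientation"],s["torque"],s["width"])
E
```

```text
time_s: 4.9
ee_pos: [0.3091, -0.2619, 0.0444]
orientation: [3.137, 0.781, 3.057]
contact_force: [-0.3, 0.2, -5.0]
width: 0.0654
grasp_force: 40.0
{'fx': 371.64829954431775, 'fy': 371.64829954431775, 'cx': 323.700875830251, 'cy': 242.70809661465887, 'origin': array([ 0.14842626, -0.24854557,  0.10283782]), 'attitude': array([ 2.0928455 , -0.00482792,  1.49024453])}
[-1.11  0.31 -0.69 -1.45 -0.66  0.72] [ 0.31152029 -0.26302188  0.04519651] [3.13720835 0.7840255  3.05623906] [0.19673198 2.27814936 0.01497543] 0.06503985326353086
```

View pics/w2.png

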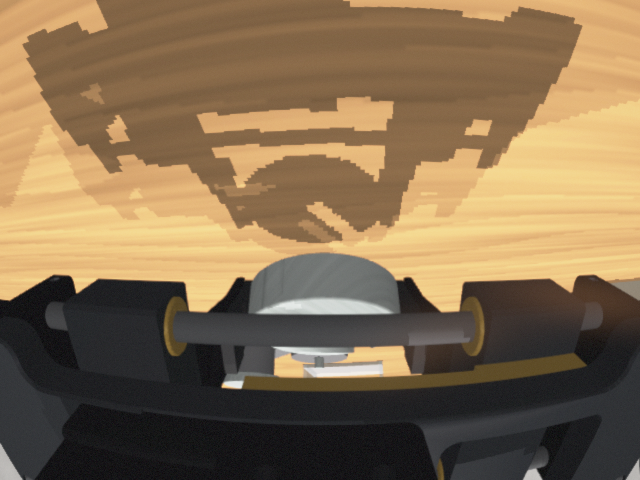

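My lift had a sign error, so the tool moved back towards the robot instead of up. The picture shows the disc still held at (325,290), clear of the rack. Lifting it now and checking how it sits in the grip.

```bash
python3 jog.py '[[0.05, [-0.01, 0, -0.01], [0, 0, 0]], [0.05, [-0.02, 0, -0.02], [0, 0, 0]], [0.05, [-0.02, 0, -0.02], [0, 0, 0]], [0.05, [-0.02, 0, -0.02], [0, 0, 0]], [0.05, [-0.02, 0, -0.02], [0, 0, 0]], [0.05, [-0.02, 0, -0.02], [0, 0, 0]], [0.05, [-0.02, 0, -0.02], [0, 0, 0]], [0.05, [0, 0, 0], [0, 0, 0]]]'
python3 - <<'E'
from h import *
from plant import manip
import cv2
s=manip.sense();print(s["joint_positions"].round(2),s["ee_pos"],s["orientation"],s["torque"],s["width"])
print(proj("top",s["ee_pos"]),proj("scene",s["ee_pos"]))
ims=[]
for n in("scene","top"):
    im=manip.read_camera(n)["image"][:,:,::-1]; x,y=proj(n,s["ee_pos"])[0].astype(int)
    a=im[max(y-37,0):y+38,max(x-50,0):x+50]
    cv2.imwrite(f"pics/{n}2.png",im); ims.append(cv2.resize(a,(400,300),interpolation=cv2.INTER_CUBIC))
im=cv2.imread("pics/top2.png")[190:320,400:570]; ims.append(cv2.resize(im,(400,300)))
im=cv2.imread("pics/scene2.png")[200:350,120:320]; ims.append(cv2.resize(im,(400,300)))
import numpy as np
cv2.imwrite("pics/m2.png",np.vstack([np.hstack(ims[:2]),np.hstack(ims[2:])]))
E
```

```text
time_s: 5.62
ee_pos: [0.3156, -0.2641, 0.2354]
orientation: [-3.131, 0.795, 3.075]
contact_force: [1.0, -0.2, -3.4]
width: 0.0647
grasp_force: 40.0
[-0.75 -0.18 -0.58 -0.81 -0.66 -0.36] [ 0.31563465 -0.26413431  0.23543227] [-3.13098571  0.79493177  3.07497999] [ 1.99366745e-01  2.18022565e+00 -1.17180997e-03] 0.06472625805493001
[[486.02911028 322.89576016]] [[209.23438762 150.63652627]]
```

View pics/m2.png

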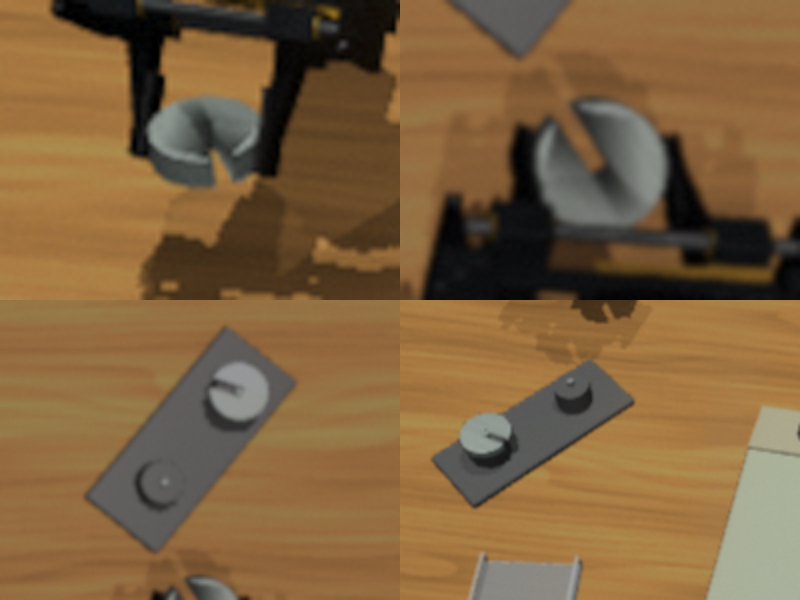

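The disc is still gripped firmly and is roughly level. The spare is untouched on its seat and the near seat is empty. I'll get the tilt and offset in the grip numerically from the wrist image.

Run:
```python
import cv2
from plant import manip
c=manip.read_camera("wrist");cv2.imwrite("pics/w3.png",c["image"][:,:,::-1]);print({k:c[k] for k in("origin","attitude")},manip.sense()["ee_pos"],manip.sense()["orientation"])
g=cv2.cvtColor(cv2.imread("pics/w3.png"),cv2.COLOR_BGR2GRAY)
for x in(265,285,305,325,345,365,385): print(x,g[240:346,x][::2].tolist())
for y in(270,280,290): print("row",y,g[y,236:262].tolist(),g[y,388:416].tolist())
```

```text
{'origin': array([ 0.15290051, -0.24960205,  0.28681779]), 'attitude': array([ 2.08564987, -0.00303498,  1.49630993])} [ 0.3135422  -0.26215649  0.22806578] [3.13605771 0.78571192 3.06099417]
265 [182, 179, 173, 173, 181, 179, 181, 171, 169, 178, 181, 178, 185, 170, 92, 81, 82, 82, 79, 81, 82, 82, 84, 85, 85, 87, 86, 88, 87, 88, 91, 88, 92, 100, 142, 178, 172, 83, 45, 49, 50, 50, 53, 54, 57, 55, 60, 57, 59, 60, 59, 59, 55]
285 [176, 181, 172, 167, 177, 180, 168, 170, 174, 126, 93, 92, 93, 94, 94, 95, 95, 90, 95, 93, 92, 93, 95, 96, 96, 95, 97, 95, 95, 94, 104, 145, 174, 176, 170, 168, 163, 93, 46, 46, 47, 49, 52, 53, 55, 58, 56, 58, 56, 58, 59, 61, 58]
305 [172, 177, 115, 126, 170, 171, 155, 104, 97, 96, 96, 96, 97, 97, 94, 95, 94, 98, 94, 95, 96, 98, 99, 99, 98, 100, 95, 96, 97, 124, 162, 175, 182, 185, 179, 171, 164, 103, 44, 48, 49, 50, 54, 56, 55, 57, 56, 59, 59, 59, 59, 59, 59]
325 [176, 170, 116, 162, 195, 196, 152, 98, 97, 97, 98, 100, 102, 99, 99, 97, 96, 97, 96, 96, 96, 98, 100, 99, 97, 98, 97, 98, 108, 146, 178, 177, 178, 178, 178, 172, 170, 107, 47, 46, 49, 51, 54, 53, 56,
[... 772 characters left out ...]
77, 177, 177, 177, 176, 177, 176, 176, 176, 175, 175, 175, 175, 175, 175, 176, 175, 173, 165, 134, 110] [144, 163, 170, 171, 171, 173, 174, 173, 174, 174, 175, 174, 173, 175, 173, 174, 174, 174, 175, 173, 174, 172, 170, 171, 171, 172, 172, 171]
row 280 [32, 16, 17, 21, 18, 16, 18, 27, 56, 78, 86, 87, 88, 90, 87, 91, 96, 96, 84, 84, 81, 84, 86, 87, 88, 85] [84, 84, 83, 82, 83, 82, 82, 88, 91, 90, 88, 87, 86, 89, 103, 78, 40, 22, 17, 21, 25, 24, 16, 32, 54, 112, 171, 178]
row 290 [16, 19, 23, 16, 23, 23, 23, 23, 28, 19, 25, 23, 24, 24, 56, 79, 81, 82, 85, 84, 86, 86, 85, 84, 85, 85] [85, 88, 83, 85, 84, 83, 82, 82, 79, 68, 37, 25, 22, 27, 27, 23, 26, 20, 28, 22, 24, 23, 18, 21, 21, 24, 17, 21]
```

```bash
cat >> h.py <<'E'
def disc_fit(bot,top,o,a,ee,eo,f=371.648,cx=323.701,cy=242.708,x0=None):
    o,ee=np.array(o),np.array(ee); Rc=R.from_euler("xyz",a); T=R.from_euler("xyz",eo)
    th=np.linspace(0,2*np.pi,361)
    def pr(p):
        v=Rc.inv().apply(p-o); t=np.arctan2(np.hypot(v[:,0],v[:,1]),v[:,2]); ph=np.arctan2(v[:,1],v[:,0]); return np.c_[cx+f*t*np.cos(ph),cy+f*t*np.sin(ph)]
    def res(x):  # x: centre in tool frame, world tilt (rx,ry)
        D=R.from_rotvec([x[3],x[4],0]); c=ee+T.apply(x[:3]); out=[]
        for h,pts in((-.01,bot),(.01,top)):
            q=pr(c+D.apply(np.c_[.033*np.cos(th),.033*np.sin(th),0*th+h]))
            for p in pts:
                d=q-p; i=np.argmin((d**2).sum(1)); j=(i+1)%360; k=i-1 if i else 359
                t=q[j]-q[k]; n=np.array([-t[1],t[0]])/np.hypot(*t); out.append(d[i]@n)
        return np.array(out)
    s=least_squares(res,[0,0,-.011,0,0] if x0 is None else x0,diff_step=1e-4,x_scale=[.01,.01,.01,.1,.1]); return s.x,s.fun
E
python3 - <<'E'
from h import *
bot=[(265,267.5),(285,258.5),(305,253.5),(325,252.5),(345,254),(365,259),(385,268)]
top=[(265,308),(285,301.5),(305,298.5),(325,297.5),(345,298.5),(365,301.5),(385,308)]
x,f=disc_fit(bot,top,[.15290051,-.24960205,.28681779],[2.08564987,-.00303498,1.49630993],[.3135422,-.26215649,.22806578],[3.13605771,.78571192,3.06099417])
print(x.round(4),f.round(2))
# top view disc centre
c=plane("top",(486.2,325.8),.25);print(c)
E
```

```text
[-0.0031  0.0011  0.0035 -0.0021 -0.0554] [-0.22  0.37 -0.36 -0.1   0.07  0.67 -0.31  0.03  0.02  0.   -0.09  0.
 -0.01 -0.15]
[ 0.31085746 -0.26075199  0.25      ]
```

Run:
```python
from h import *
import h,cv2
from plant import manip
s=manip.sense();print(s["ee_pos"],s["orientation"])
bot=[(265,267.5),(285,258.5),(305,253.5),(325,252.5),(345,254),(365,259),(385,268)]
top=[(265,308),(285,301.5),(305,298.5),(325,297.5),(345,298.5),(365,301.5),(385,308)]
A=([.15290051,-.24960205,.28681779],[2.08564987,-.00303498,1.49630993],[.3135422,-.26215649,.22806578],[3.13605771,.78571192,3.06099417])
_l=least_squares
for z in(-.012,-.008,-.004,0,.004):
    h.least_squares=lambda f,x0,**k:_l(f,x0,bounds=([-.1,-.1,z-1e-5,-1,-1],[.1,.1,z+1e-5,1,1]),**k)
    x,f=disc_fit(bot,top,*A,x0=[0,0,z,0,0]);print(z,x.round(4),np.sqrt((f**2).mean()).round(2))
w=[]
for n in("top","scene"):
    im=manip.read_camera(n)["image"]; x,y=proj(n,s["ee_pos"])[0].astype(int)
    cv2.imwrite(f"pics/{n}3.png",im[:,:,::-1])
    a=im[y-30:y+45,x-50:x+50,::-1] if n=="scene" else im[y-37:y+38,x-50:x+50,::-1]
    print(n,x,y); w.append(cv2.resize(a,(800,600),interpolation=cv2.INTER_CUBIC)[150:450] if n=="top" else cv2.resize(a,(800,600),interpolation=cv2.INTER_CUBIC)[100:400])
cv2.imwrite("pics/m3.png",np.vstack(w))
```

```text
[ 0.3135422  -0.26215649  0.22806578] [3.13605771 0.78571192 3.06099417]
-0.012 [-0.0012  0.0011 -0.012  -0.0135 -0.1948] 0.44
-0.008 [-0.0018  0.0011 -0.008  -0.0106 -0.16  ] 0.4
-0.004 [-0.0023  0.0011 -0.004  -0.0077 -0.1242] 0.34
0 [-0.0027  0.0011  0.     -0.005  -0.0877] 0.28
0.004 [-0.0031  0.0011  0.004  -0.0018 -0.0511] 0.26
top 484 323
scene 210 152
```

View pics/m3.png

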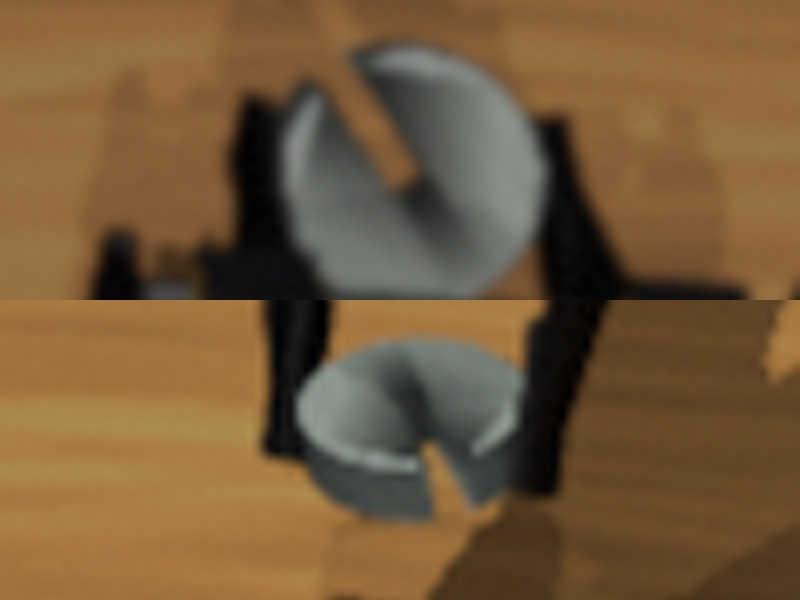

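The top half of the picture shows the disc rim centred at (415,172) with its slot mouth at (334,68). In the scene half, the top-face ellipse spans x 297–527 and y 338–472, so its front edge is tipped up about 3°. I'll triangulate from these.

Run:
```python
from h import *
ee=np.array([.3135422,-.26215649,.22806578]);T=R.from_euler("xyz",[3.13605771,.78571192,3.06099417])
t=(415/8+434,(172+150)/8+286); s=(412/8+160,(405-200)/8+122)
r=least_squares(lambda p:np.r_[proj("top",p)[0]-t,proj("scene",p)[0]-s],[.31,-.26,.24]);print(r.x,r.fun.round(2))
for tilt in(0,-.055,-.1): print(tilt,T.inv().apply(r.x-R.from_rotvec([0,tilt,0]).apply([0,0,.01])-ee))
m=(334/8+434,(68+150)/8+286)
print("mouth yaw",[np.arctan2(*(plane("top",m,z)-plane("top",t,.239))[1::-1]) for z in(.239,.241)])
for z in(.233,.239,.243):print(z,plane("top",t,z),plane("scene",s,z))
```

```text
[ 0.30898193 -0.2615063   0.23934832] [-0.58  0.13 -0.68 -0.07]
0 [ 0.00234294  0.00030394 -0.00415715]
-0.055 [ 0.00194492  0.00034611 -0.00378003]
-0.1 [ 0.00160419  0.00038061 -0.00348818]
mouth yaw [np.float64(0.6452826355114688), np.float64(0.6545308532910117)]
0.233 [ 0.30877326 -0.26422933  0.233     ] [ 0.30169005 -0.26271069  0.233     ]
0.239 [ 0.30919779 -0.26276543  0.239     ] [ 0.30861362 -0.26003792  0.239     ]
0.243 [ 0.3094808  -0.26178949  0.243     ] [ 0.31322934 -0.25825607  0.243     ]
```

```bash
cat >> h.py <<'E'
OFF=np.array([.002,.0003,-.004]); STEM=np.array([.591,.138,0]); S=1.94; BP=-1.90; LEAN=.695
def disc_pose(c,B,t):
    Q=tool(B,t); return np.array(c)-Q.apply(OFF),Q
def pre(d,z): return STEM+[-d*np.cos(S),-d*np.sin(S),z]
E
python3 - <<'E'
from h import *
a=plan(*disc_pose([.45,-.12,.26],3.06+.66,.74),8)
b=plan(*disc_pose(pre(.075,.16),BP,LEAN),8,*a)
E
```

```text
n 8 d [-0.0181  0.0143  0.012 ] rv [-0.0563  0.0055 -0.0598] |d| 0.026 |rv| 0.0823
n 8 d [-0.0159 -0.0005  0.0306] rv [-0.0545  0.0054 -0.0625] |d| 0.0345 |rv| 0.0831
```

```bash
python3 jog.py '[[0.05, [-0.018, 0.0143, 0.012], [-0.056, 0.0055, -0.06]], [0.05, [-0.018, 0.0143, 0.012], [-0.056, 0.0055, -0.06]], [0.05, [-0.018, 0.0143, 0.012], [-0.056, 0.0055, -0.06]], [0.05, [-0.018, 0.0143, 0.012], [-0.056, 0.0055, -0.06]], [0.05, [-0.018, 0.0143, 0.012], [-0.056, 0.0055, -0.06]], [0.05, [-0.018, 0.0143, 0.012], [-0.056, 0.0055, -0.06]], [0.05, [-0.018, 0.0143, 0.012], [-0.056, 0.0055, -0.06]], [0.05, [-0.018, 0.0143, 0.012], [-0.056, 0.0055, -0.06]]]'; python3 jog.py '[[0.05, [0, 0, 0], [0, 0, 0]], [0.05, [0, 0, 0], [0, 0, 0]]]'
python3 - <<'E'
from h import *
from plant import manip
s=manip.sense();print(s["joint_positions"].round(2),s["ee_pos"],s["orientation"])
print(tool(3.72,.74).as_euler("xyz"))
b=plan(*disc_pose(pre(.075,.16),BP,LEAN),8)
E
```

```text
time_s: 6.53
ee_pos: [0.4548, -0.1189, 0.2577]
orientation: [-3.135, 0.736, -2.557]
contact_force: [-0.1, -0.8, -4.2]
width: 0.0655
grasp_force: 40.0
time_s: 6.7
ee_pos: [0.4547, -0.1192, 0.2579]
orientation: [-3.135, 0.737, -2.558]
contact_force: [-0.2, 0.4, -6.3]
width: 0.0652
grasp_force: 40.0
[-0.35 -0.02 -0.37 -0.76 -0.89 -0.24] [ 0.45472938 -0.11921684  0.25785545] [-3.13451596  0.73661457 -2.5584291 ]
[-3.14159265  0.74       -2.56318531]
n 8 d [-0.016  -0.0002  0.0305] rv [-0.0549  0.0048 -0.0621] |d| 0.0345 |rv| 0.083
```

```bash
python3 jog.py '[[0.05, [-0.016, 0, 0.0305], [-0.055, 0.005, -0.062]], [0.05, [-0.016, 0, 0.0305], [-0.055, 0.005, -0.062]], [0.05, [-0.016, 0, 0.0305], [-0.055, 0.005, -0.062]], [0.05, [-0.016, 0, 0.0305], [-0.055, 0.005, -0.062]], [0.05, [-0.016, 0, 0.0305], [-0.055, 0.005, -0.062]], [0.05, [-0.016, 0, 0.0305], [-0.055, 0.005, -0.062]], [0.05, [-0.016, 0, 0.0305], [-0.055, 0.005, -0.062]], [0.05, [-0.016, 0, 0.0305], [-0.055, 0.005, -0.062]]]'; python3 jog.py '[[0.05, [0, 0, 0], [0, 0, 0]], [0.05, [0, 0, 0], [0, 0, 0]], [0.05, [0, 0, 0], [0, 0, 0]]]'
python3 - <<'E'
from h import *
from plant import manip
import cv2
s=manip.sense();print(s["joint_positions"].round(2),s["ee_pos"],s["orientation"])
t,Q=disc_pose(pre(.075,.16),BP,LEAN);print(t,Q.as_euler("xyz"))
for n in("wrist","scene","top"):
    c=manip.read_camera(n);cv2.imwrite(f"pics/{n}4.png",c["image"][:,:,::-1])
    if n=="wrist":print(c["origin"],c["attitude"])
w=cv2.imread("pics/wrist4.png")[200:400,190:450];sc=cv2.imread("pics/scene4.png")[225:325,330:430];tp=cv2.imread("pics/top4.png")[160:240,260:340]
r=lambda i,a,b:cv2.resize(i,(a,b),interpolation=cv2.INTER_CUBIC)
cv2.imwrite("pics/m4.png",np.hstack([r(w,390,300),r(sc,400,400)[50:350]]) if 0 else np.vstack([np.hstack([r(sc,400,400),r(tp,400,400)]),r(w[:100],800,200) if 0 else np.hstack([r(w,260,200),np.zeros((200,540,3),np.uint8)])]))
g=cv2.cvtColor(cv2.imread("pics/wrist4.png"),cv2.COLOR_BGR2GRAY)
for x in(285,325,365): print(x,g[240:326,x][::2].tolist())
E
```

```text
time_s: 7.37
ee_pos: [0.6194, 0.0714, 0.158]
orientation: [-3.141, 0.692, -1.9]
contact_force: [1.1, -0.8, -4.6]
width: 0.0651
grasp_force: 40.0
time_s: 7.62
ee_pos: [0.6181, 0.071, 0.1591]
orientation: [-3.141, 0.692, -1.902]
contact_force: [-0.6, 0.4, -4.3]
width: 0.0648
grasp_force: 40.0
[ 0.01  0.41 -0.04 -0.79 -1.01  0.06] [0.61809042 0.07095512 0.1591407 ] [-3.14097755  0.69186453 -1.90234997]
[0.61967408 0.07183449 0.15820856] [-3.14159265  0.695      -1.9       ]
[ 0.566497   -0.07405538  0.2315823 ] [2.18077708e+00 3.06321291e-04 2.81048464e+00]
285 [225, 225, 224, 225, 225, 223, 225, 226, 222, 130, 93, 95, 91, 91, 94, 95, 93, 95, 95, 92, 93, 94, 94, 96, 95, 97, 95, 94, 93, 93, 95, 101, 112, 190, 193, 187, 182, 102, 43, 45, 47, 49, 51]
325 [210, 210, 211, 209, 211, 206, 160, 99, 96, 96, 99, 100, 104, 100, 99, 95, 95, 96, 93, 94, 98, 100, 99, 99, 98, 100, 98, 96, 96, 100, 100, 102, 182, 203, 202, 198, 193, 120, 46, 44, 48, 53, 53]
365 [208, 210, 208, 207, 164, 92, 91, 84, 75, 84, 91, 92, 95, 95, 92, 94, 93, 94, 89, 90, 93, 93, 94, 93, 92, 91, 92, 92, 91, 93, 93, 101, 158, 201, 197, 199, 199, 113, 45, 48, 50, 53, 55]
```

View pics/m4.png

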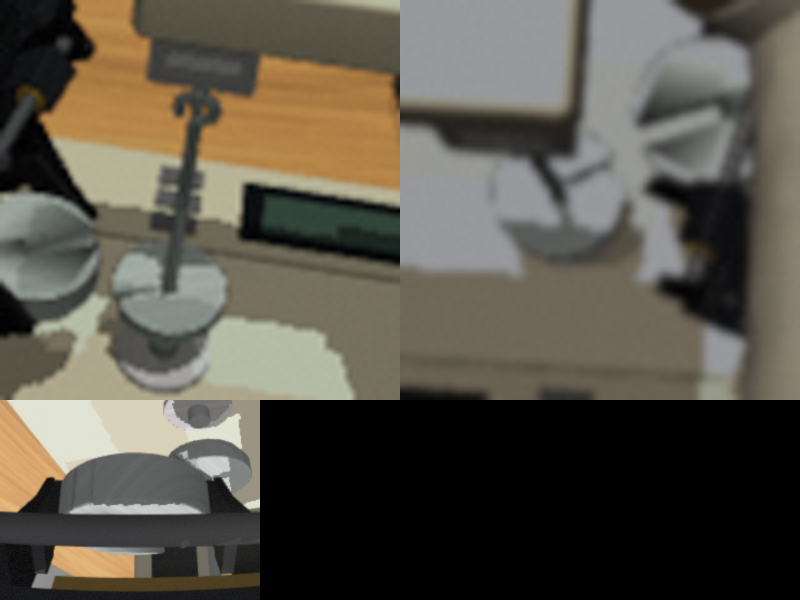

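The picture shows the thick disc level with and to the right of the hanger. In the top panel it's centred near (710,112) with its mouth at (643,139), and the thin weight's slot line runs (570,182)→(612,162). Checking yaw and lateral alignment.

Run:
```python
from h import *
ee=np.array([.618,.071,.159]);Q=R.from_euler("xyz",[-3.141,.692,-1.902])
c=ee+Q.apply(OFF);print("disc centre",c)
T=lambda x,y:((x-400)/5+260,y/5+160); Sc=lambda x,y:(x/4+330,y/4+225)
dc=plane("top",T(710,112),c[2]+.01);m=plane("top",T(643,139),c[2]+.01);h=plane("top",T(559,190),.116)
print("top: thick",dc,"mouth",m,"yaw",np.arctan2(*(m-dc)[1::-1]),"hung",h,"lat offset",(h-dc)[:2]@[-np.sin(S),np.cos(S)],"mouth lat",(h-m)[:2]@[-np.sin(S),np.cos(S)])
for n,a,b in(("top",T(570,182),T(612,162)),("scene",Sc(165,290),Sc(117,291)),("scene",(370,297),(359,298))):
    d=plane(n,b,.116)-plane(n,a,.116);print("hung yaw",n,np.arctan2(*d[1::-1]))
m=plane("scene",Sc(99,243),c[2]+.01);h=plane("scene",Sc(170,287),.116);print("scene: mouth",m,"hung",h,"lat",(h-m)[:2]@[-np.sin(S),np.cos(S)])
print(proj("scene",c+[np.cos(S)*.033,np.sin(S)*.033,.01]),proj("scene",[.591,.138,.116]),proj("top",c+[0,0,.01]),proj("top",[.591,.138,.116]))
```

```text
disc centre [0.61638337 0.06722858 0.16080359]
top: thick [0.61619014 0.06703227 0.17080359] mouth [0.60459437 0.09613722 0.17080359] yaw 1.9499333594782327 hung [0.59102082 0.1374404  0.116     ] lat offset -0.0019351005003788412 mouth lat -0.002246306122520636
hung yaw top -1.1297326194056352
hung yaw scene -1.4196440231053762
hung yaw scene -1.3362204199071372
scene: mouth [0.60910561 0.10048569 0.17080359] hung [0.59302735 0.1396349  0.116     ] lat 0.0008669397308488629
[[353.70533942 283.76428324]] [[371.77931395 295.8767404 ]] [[321.90905699 182.31266457]] [[291.5524927  198.01114993]]
```

Run:
```python
from h import *
Q=tool(BP,LEAN)
print(Q.inv().apply([[-.0245,.0698,0],[0,0,-.03]]))
a=plan(*disc_pose([.5918,.1372,.158],BP,LEAN),8)
```

```text
[[-4.46478463e-02  4.57499639e-02  3.72263432e-02]
 [ 1.92115632e-02 -1.66533454e-18  2.30416111e-02]]
n 8 d [-0.0052  0.0058  0.0052] rv [-0.0006 -0.0002 -0.    ] |d| 0.0093 |rv| 0.0006
```

```bash
python3 jog.py '[[0.05, [-0.0052, 0.0058, 0.0052], [0, 0, 0]], [0.05, [-0.0052, 0.0058, 0.0052], [0, 0, 0]], [0.05, [-0.0052, 0.0058, 0.0052], [0, 0, 0]], [0.05, [-0.0052, 0.0058, 0.0052], [0, 0, 0]]]'; python3 jog.py '[[0.05, [-0.0052, 0.0058, 0.0052], [0, 0, 0]], [0.05, [-0.0052, 0.0058, 0.0052], [0, 0, 0]], [0.05, [-0.0052, 0.0058, 0.0052], [0, 0, 0]], [0.05, [-0.0052, 0.0058, 0.0052], [0, 0, 0]], [0.05, [0, 0, 0], [0, 0, 0]], [0.05, [0, 0, 0], [0, 0, 0]]]'
python3 - <<'E'
from h import *
from plant import manip
import cv2
s=manip.sense();print(s["joint_positions"].round(2),s["ee_pos"],s["orientation"],s["contact_force"],s["torque"])
print("disc",s["ee_pos"]+R.from_euler("xyz",s["orientation"]).apply(OFF))
n=cv2.imwrite("pics/scene5.png",manip.read_camera("scene")["image"][:,:,::-1])
a=cv2.imread("pics/scene4.png",0)[250:350,340:410];b=cv2.imread("pics/scene5.png",0)[250:350,340:410]
# tray position shift: bottom tray region, vs stem region under the cell
o=(340,250)
for nm,(x,y,w,h) in {"tray":(358,306,28,20),"stem":(374,250,12,20)}.items():
    t=cv2.imread("pics/scene4.png",0)[y:y+h,x:x+w]; im=cv2.imread("pics/scene5.png",0)[y-8:y+h+8,x-8:x+w+8]
    r=cv2.matchTemplate(im,t,cv2.TM_CCOEFF_NORMED);print(nm,cv2.minMaxLoc(r)[1],np.array(cv2.minMaxLoc(r)[3])-8)
E
```

```text
time_s: 8.1
ee_pos: [0.6054, 0.1084, 0.1586]
orientation: [-3.138, 0.694, -1.898]
contact_force: [0.8, -0.1, -4.9]
width: 0.0648
grasp_force: 40.0
time_s: 8.6
ee_pos: [0.5934, 0.1434, 0.1555]
orientation: [-3.138, 0.693, -1.897]
contact_force: [0.4, -0.3, -5.2]
width: 0.0652
grasp_force: 40.0
[ 0.14  0.37 -0.12 -0.81 -0.9  -0.  ] [0.59339018 0.14336838 0.15545826] [-3.13754696  0.69331175 -1.89689214] [ 0.38605123 -0.25720823 -5.21206017] [-2.110607    0.60139425 -0.05568258]
disc [0.59177922 0.13959159 0.15725566]
tray 0.87479168176651 [ 5 -1]
stem 0.6135379076004028 [ 3 -7]
```

Run:
```python
import cv2,numpy as np
from h import *
for y in(305,312,318,321,324):
    for n in(4,5): print(y,n,cv2.imread(f"pics/scene{n}.png",0)[y,346:402:1].tolist())
print(proj("scene",[[.591,.138,.1],[.591,.138,.106],[.591,.164,.1],[.591,.112,.1]]))
```

```text
305 4 [183, 183, 183, 183, 181, 183, 184, 183, 145, 104, 89, 82, 84, 83, 74, 61, 58, 87, 119, 137, 143, 139, 137, 137, 136, 136, 137, 137, 137, 137, 136, 136, 136, 136, 139, 129, 101, 85, 128, 170, 185, 183, 183, 183, 182, 163, 149, 148, 148, 149, 147, 149, 148, 129, 111, 111]
305 5 [108, 92, 79, 80, 80, 89, 118, 103, 80, 79, 81, 80, 80, 81, 80, 76, 74, 77, 75, 76, 74, 64, 49, 47, 53, 65, 83, 77, 69, 68, 90, 100, 120, 132, 133, 134, 138, 140, 126, 115, 93, 70, 93, 144, 172, 157, 146, 144, 144, 143, 144, 143, 144, 124, 108, 107]
312 4 [99, 108, 158, 184, 178, 170, 166, 165, 165, 167, 123, 82, 74, 74, 78, 80, 77, 78, 81, 80, 80, 62, 47, 49, 58, 56, 56, 52, 65, 77, 79, 80, 81, 97, 132, 163, 178, 182, 183, 183, 182, 182, 182, 183, 181, 182, 182, 183, 181, 182, 182, 182, 183, 181, 182, 182]
312 5 [81, 80, 80, 80, 80, 80, 79, 79, 80, 79, 80, 79, 70, 69, 75, 77, 77, 78, 78, 76, 77, 60, 46, 48, 55, 56, 53, 49, 62, 75, 77, 76, 78, 78, 76, 77, 77, 96, 108, 153, 176, 178, 177, 176, 178, 178, 177, 176, 177, 177, 178, 177, 178, 177, 177, 176]
318 4 [165, 164, 165, 165, 165, 165, 164, 164, 165, 16
[... 1080 characters left out ...]
176, 177]
324 4 [164, 166, 165, 165, 165, 166, 165, 165, 166, 165, 166, 165, 164, 165, 166, 166, 165, 165, 165, 166, 166, 164, 165, 166, 165, 164, 166, 164, 167, 165, 165, 165, 165, 164, 165, 166, 164, 165, 165, 165, 165, 164, 164, 164, 165, 165, 163, 164, 165, 164, 163, 163, 164, 164, 163, 163]
324 5 [147, 160, 161, 160, 159, 161, 160, 161, 160, 159, 161, 161, 161, 160, 160, 161, 159, 160, 160, 160, 161, 159, 161, 159, 161, 161, 160, 159, 159, 161, 161, 162, 160, 161, 158, 160, 160, 160, 161, 161, 159, 159, 159, 160, 161, 159, 159, 159, 159, 159, 160, 160, 159, 159, 159, 160]
[[371.17521695 300.17534013]
 [371.4002348  298.57417068]
 [383.42724841 301.45727763]
 [358.96281943 298.89754956]]
```

The tray edges have not moved between pictures, so the stem is in the slot and untouched. Lowering.

```bash
python3 jog.py '[[0.05, [0.0045, -0.0009, 0.004], [0, 0, 0]], [0.05, [0.0045, 0, 0.0054], [0, 0, 0]], [0.05, [0.0045, 0, 0.0054], [0, 0, 0]], [0.05, [0.0032, 0, 0.0038], [0, 0, 0]], [0.05, [0, 0, 0], [0, 0, 0]], [0.05, [0, 0, 0], [0, 0, 0]]]'
python3 - <<'E'
from h import *
from plant import manip
s=manip.sense();print("disc",s["ee_pos"]+R.from_euler("xyz",s["orientation"]).apply(OFF),s["torque"])
E
python3 jog.py '[[0.05, [0.0006, 0, 0.0008], [0, 0, 0]], [0.05, [0.0006, 0, 0.0008], [0, 0, 0]], [0.05, [0, 0, 0], [0, 0, 0]]]'
```

```text
time_s: 9.15
ee_pos: [0.5942, 0.1412, 0.1295]
orientation: [-3.14, 0.693, -1.9]
contact_force: [-0.6, 0.0, -4.9]
width: 0.065
grasp_force: 40.0
disc [0.59253981 0.1374012  0.13133045] [-2.06808195  0.63817664 -0.02705702]
time_s: 9.4
ee_pos: [0.5944, 0.1416, 0.1286]
orientation: [-3.137, 0.694, -1.898]
contact_force: [-0.2, -0.2, -5.0]
width: 0.0652
grasp_force: 40.0
```

```bash
for i in 1; do python3 jog.py '[[0.05, [0.0006, 0, 0.0008], [0, 0, 0]], [0.05, [0.0006, 0, 0.0008], [0, 0, 0]], [0.05, [0, 0, 0], [0, 0, 0]], [0.05, [0, 0, 0], [0, 0, 0]]]'; done; python3 jog.py '[[0.05, [0.0006, 0, 0.0008], [0, 0, 0]], [0.05, [0, 0, 0], [0, 0, 0]], [0.05, [0, 0, 0], [0, 0, 0]]]'; python3 jog.py '[[0.05, [0.0006, 0, 0.0008], [0, 0, 0]], [0.05, [0, 0, 0], [0, 0, 0]], [0.05, [0, 0, 0], [0, 0, 0]]]'
```

```text
time_s: 9.73
ee_pos: [0.5943, 0.1417, 0.1264]
orientation: [-3.138, 0.693, -1.898]
contact_force: [-0.4, -0.2, -5.0]
width: 0.0651
grasp_force: 40.0
time_s: 9.98
ee_pos: [0.5944, 0.1417, 0.1254]
orientation: [-3.138, 0.693, -1.898]
contact_force: [0.8, 0.9, -5.6]
width: 0.0653
grasp_force: 40.0
time_s: 10.23
ee_pos: [0.5944, 0.1417, 0.1244]
orientation: [-3.138, 0.693, -1.898]
contact_force: [1.1, 0.5, -4.2]
width: 0.0654
grasp_force: 40.0
```

```bash
python3 jog.py '[[0.05, [0.0006, 0, 0.0008], [0, 0, 0]], [0.05, [0, 0, 0], [0, 0, 0]], [0.05, [0, 0, 0], [0, 0, 0]]]'; python3 jog.py '[[0.05, [0.0006, 0, 0.0008], [0, 0, 0]], [0.05, [0, 0, 0], [0, 0, 0]], [0.05, [0, 0, 0], [0, 0, 0]]]'
python3 - <<'E'
from plant import manip
s=manip.sense();print(s["torque"],s["contact_force"])
E
```

```text
time_s: 10.48
ee_pos: [0.5944, 0.1418, 0.1234]
orientation: [-3.138, 0.693, -1.899]
contact_force: [-0.5, 0.2, -5.8]
width: 0.0648
grasp_force: 40.0
time_s: 10.73
ee_pos: [0.5944, 0.1418, 0.1224]
orientation: [-3.138, 0.693, -1.898]
contact_force: [-0.7, -0.6, -5.1]
width: 0.0647
grasp_force: 40.0
[-2.06356159  0.70184053 -0.02414542] [-0.73366368 -0.55832742 -5.10670113]
```

```bash
python3 jog.py '[[0.05, [0.0006, 0, 0.0008], [0, 0, 0]], [0.05, [0, 0, 0], [0, 0, 0]], [0.05, [0, 0, 0], [0, 0, 0]]]'; python3 jog.py '[[0.05, [0.0006, 0, 0.0008], [0, 0, 0]], [0.05, [0, 0, 0], [0, 0, 0]], [0.05, [0, 0, 0], [0, 0, 0]]]'
python3 - <<'E'
from plant import manip
import cv2
from h import *
s=manip.sense();print(s["torque"],s["contact_force"])
c=manip.read_camera("scene")["image"][:,:,::-1];w=manip.read_camera("wrist")["image"][:,:,::-1]
r=lambda i,a,b:cv2.resize(i,(a,b),interpolation=cv2.INTER_CUBIC)
cv2.imwrite("pics/m6.png",np.hstack([r(c[262:337,337:412],600,600)[:, :],np.zeros((600,0,3),np.uint8)]))
cv2.imwrite("pics/scene6.png",c);cv2.imwrite("pics/w6.png",w)
g=cv2.imread("pics/scene6.png",0)
for y in range(284,322,2): print(y,g[y,350:394:2].tolist())
E
```

```text
time_s: 10.98
ee_pos: [0.5946, 0.1419, 0.1216]
orientation: [-3.137, 0.694, -1.898]
contact_force: [0.2, -0.3, -5.1]
width: 0.0649
grasp_force: 40.0
time_s: 11.23
ee_pos: [0.5953, 0.142, 0.1215]
orientation: [-3.135, 0.695, -1.897]
contact_force: [0.4, -1.0, 0.2]
width: 0.0654
grasp_force: 40.0
[-1.18242771  0.29431197 -0.10802433] [ 0.44099379 -0.9504762   0.2315702 ]
284 [80, 20, 14, 16, 13, 17, 31, 81, 85, 84, 84, 71, 63, 64, 69, 67, 73, 72, 16, 84, 31, 7]
286 [43, 16, 18, 19, 16, 19, 15, 132, 149, 143, 103, 61, 65, 67, 65, 62, 60, 55, 67, 97, 101, 99]
288 [14, 16, 16, 18, 16, 16, 63, 150, 142, 134, 129, 60, 68, 94, 91, 84, 63, 52, 54, 76, 85, 89]
290 [23, 19, 16, 17, 16, 15, 105, 112, 110, 87, 74, 58, 65, 72, 74, 74, 87, 100, 75, 108, 106, 96]
292 [47, 62, 68, 16, 16, 49, 100, 87, 75, 68, 59, 56, 66, 83, 90, 93, 90, 75, 59, 96, 106, 106]
294 [47, 60, 47, 33, 14, 48, 100, 106, 95, 90, 86, 81, 83, 81, 75, 71, 67, 66, 76, 147, 107, 105]
296 [20, 53, 30, 14, 7, 3, 34, 111, 116, 113, 107, 104, 99, 94, 91, 86, 81, 75, 123, 104, 108, 107]
298 [8, 9, 0, 3, 4, 7, 6, 54, 130, 126, 123, 119
[... 430 characters left out ...]
308 [80, 149, 81, 80, 81, 36, 2, 5, 6, 2, 7, 29, 67, 66, 65, 66, 91, 176, 177, 177, 178, 176]
310 [79, 80, 80, 80, 74, 77, 28, 5, 3, 4, 3, 6, 50, 62, 73, 103, 129, 176, 177, 176, 177, 176]
312 [79, 81, 79, 79, 70, 77, 69, 12, 1, 3, 5, 5, 56, 76, 77, 101, 149, 177, 177, 177, 175, 177]
314 [79, 80, 78, 80, 76, 72, 76, 72, 57, 60, 54, 60, 75, 77, 77, 102, 176, 178, 178, 176, 176, 178]
316 [80, 79, 80, 79, 79, 64, 77, 78, 77, 79, 76, 77, 79, 76, 106, 174, 163, 178, 177, 178, 178, 177]
318 [134, 160, 99, 79, 81, 75, 69, 77, 78, 80, 78, 103, 117, 142, 155, 138, 177, 177, 177, 177, 176, 176]
320 [159, 161, 161, 140, 100, 79, 72, 64, 77, 78, 131, 154, 155, 144, 99, 151, 170, 177, 177, 177, 175, 177]
```

```bash
python3 jog.py '[[0.05, [0, 0, 0], [0, 0, 0]], [0.05, [0, 0, 0], [0, 0, 0]], [0.05, [0, 0, 0], [0, 0, 0]]]' 15;python3 jog.py '[[0.05, [0, 0, 0], [0, 0, 0]], [0.05, [0, 0, 0], [0, 0, 0]], [0.05, [0, 0, 0], [0, 0, 0]]]' 6
python3 - <<'E'
from plant import manip
s=manip.sense();print(s["torque"],s["contact_force"])
E
python3 jog.py '[[0.05, [0, 0, 0], [0, 0, 0]], [0.05, [0, 0, 0], [0, 0, 0]], [0.05, [0, 0, 0], [0, 0, 0]]]' 3
python3 - <<'E'
from plant import manip
import cv2
from h import *
s=manip.sense();print(s["torque"],s["contact_force"])
c=manip.read_camera("scene")["image"][:,:,::-1];t=manip.read_camera("top")["image"][:,:,::-1]
r=lambda i,a,b:cv2.resize(i,(a,b),interpolation=cv2.INTER_CUBIC)
cv2.imwrite("pics/m6.png",np.hstack([r(c[242:342,322:422],600,600),np.vstack([r(t[170:220,265:315],200,200),r(c[200:400,250:450],200,200),np.zeros((200,200,3),np.uint8)])]))
E
```

```text
time_s: 11.58
ee_pos: [0.5952, 0.142, 0.1214]
orientation: [-3.136, 0.695, -1.897]
contact_force: [0.1, -0.3, 4.1]
width: 0.0654
grasp_force: 15.0
time_s: 11.83
ee_pos: [0.5951, 0.1421, 0.1214]
orientation: [-3.136, 0.695, -1.897]
contact_force: [1.0, 0.4, 5.0]
width: 0.0658
grasp_force: 6.0
[-0.22061781  0.03529819 -0.09292025] [0.99928187 0.42652774 4.98322532]
time_s: 12.08
ee_pos: [0.5945, 0.1421, 0.1207]
orientation: [-3.137, 0.694, -1.898]
contact_force: [-0.3, 0.5, 4.0]
width: 0.066
grasp_force: 3.0
[-0.34565887  0.1716733   0.03801119] [-0.25560095  0.54592792  4.0006841 ]
```

View pics/m6.png

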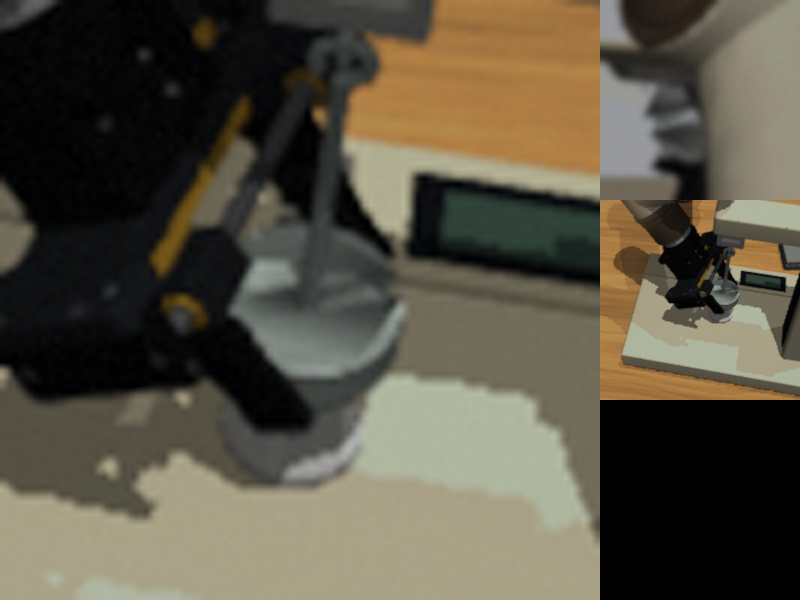

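The picture shows the stem at the middle of the thick disc, which rests on the thin weight with its slot to the left. Releasing and backing off along the tool axis.

```bash
python3 jog.py '[[0.07, [0, 0, 0], [0, 0, 0]], [0.076, [0, 0, 0], [0, 0, 0]], [0.087, [0, 0, 0], [0, 0, 0]], [0.087, [0, 0, 0], [0, 0, 0]], [0.087, [0, 0, 0], [0, 0, 0]]]'; python3 jog.py '[[0.087, [0, 0, -0.008], [0, 0, 0]], [0.087, [0, 0, -0.015], [0, 0, 0]], [0.087, [0, 0, -0.025], [0, 0, 0]], [0.087, [0, 0, -0.03], [0, 0, 0]], [0.087, [0, 0, -0.03], [0, 0, 0]], [0.087, [0, 0, -0.03], [0, 0, 0]], [0.087, [0, 0, -0.02], [0, 0, 0]], [0.087, [0, 0, 0], [0, 0, 0]]]'
python3 - <<'E'
from plant import manip
import cv2
from h import *
s=manip.sense();print(s["joint_positions"].round(2),s["ee_pos"],s["orientation"])
c=manip.read_camera("scene")["image"];cv2.imwrite("pics/scene7.png",c[:,:,::-1])
g=cv2.imread("pics/scene7.png",0)
for y in range(276,324,2): print(y,g[y,350:396:2].tolist())
# key position
k=R.from_euler("z",-.06).apply([[-.115,-.165,.05]]);print(k)
print(proj("top",[.4695,.0325,.05]))
E
```

```text
time_s: 12.6
ee_pos: [0.5941, 0.1418, 0.1198]
orientation: [-3.139, 0.693, -1.899]
contact_force: [0.4, 0.3, -0.5]
width: 0.0847
grasp_force: 0.0
time_s: 13.27
ee_pos: [0.5625, 0.0433, 0.2476]
orientation: [-3.125, 0.694, -1.892]
contact_force: [1.0, -0.7, 0.2]
width: 0.087
grasp_force: 0.0
[-0.04  0.24 -0.07 -0.74 -1.13 -0.01] [0.56252018 0.0433     0.24758366] [-3.12468427  0.69389723 -1.89244182]
276 [103, 104, 103, 101, 150, 148, 148, 149, 176, 150, 110, 88, 63, 53, 75, 151, 177, 176, 176, 175, 112, 12, 11]
278 [103, 102, 104, 105, 105, 103, 103, 103, 103, 76, 87, 113, 66, 62, 103, 162, 176, 176, 176, 176, 91, 13, 13]
280 [102, 103, 103, 102, 102, 103, 103, 81, 89, 89, 89, 89, 64, 66, 87, 91, 89, 103, 149, 166, 68, 11, 13]
282 [85, 87, 91, 97, 102, 98, 94, 91, 90, 91, 88, 86, 60, 67, 74, 74, 86, 92, 103, 104, 23, 9, 6]
284 [113, 111, 103, 94, 88, 111, 127, 92, 91, 90, 85, 82, 59, 66, 70, 68, 64, 72, 82, 98, 34, 7, 4]
286 [111, 110, 111, 111, 99, 164, 162, 161, 153, 147, 138, 70, 64, 66, 68, 65, 61, 56, 51, 92, 103, 102, 94]
288 [111, 111, 111, 111, 131, 152, 164, 155, 145, 139, 1
[... 1329 characters left out ...]
 80, 82, 101, 147, 183, 184, 183, 183, 183, 183]
314 [167, 165, 165, 166, 97, 74, 80, 80, 81, 75, 58, 61, 78, 80, 83, 123, 183, 182, 183, 183, 183, 182, 182]
316 [166, 166, 165, 165, 164, 114, 123, 79, 81, 83, 80, 79, 81, 110, 125, 172, 169, 182, 182, 182, 183, 182, 183]
318 [164, 166, 166, 163, 165, 141, 124, 161, 141, 126, 122, 146, 148, 159, 161, 145, 183, 182, 182, 181, 183, 182, 182]
320 [166, 165, 166, 164, 165, 165, 131, 112, 153, 160, 160, 160, 160, 152, 101, 156, 176, 183, 183, 182, 182, 183, 182]
322 [166, 165, 166, 166, 166, 165, 165, 157, 127, 108, 108, 104, 95, 134, 165, 165, 165, 164, 165, 166, 163, 172, 175]
[[-0.12468712 -0.15780723  0.05      ]]
[[338.84615818 252.98577949]]
```

```bash
cat >> h.py <<'E'
N=R.from_euler("z",-.06).apply([.254,0,-.967]); KEY=np.array([.4697,.033,.051])
def key_R():
    from plant import manip
    Q=R.from_euler("xyz",manip.sense()["orientation"]); z=Q.apply([0,0,1]); ax=np.cross(z,N); return R.from_rotvec(ax/np.linalg.norm(ax)*np.arcsin(np.linalg.norm(ax)))*Q
E
python3 - <<'E'
from h import *
Q=key_R();print(Q.as_euler("xyz"),Q.as_matrix().round(2).tolist())
plan(KEY-N*(.008+.06),Q,8)
E
```

```text
[-2.9003805   0.08915495 -1.97745865] [[-0.39, -0.88, 0.25], [-0.91, 0.4, -0.02], [-0.09, -0.24, -0.97]]
n 8 d [0.0121 0.0137 0.0109] rv [0.0318 0.0764 0.    ] |d| 0.0213 |rv| 0.0828
```

```bash
python3 jog.py '[[0, [0.0121, 0.0137, 0.0109], [0.0318, 0.0764, 0]], [0, [0.0121, 0.0137, 0.0109], [0.0318, 0.0764, 0]], [0, [0.0121, 0.0137, 0.0109], [0.0318, 0.0764, 0]], [0, [0.0121, 0.0137, 0.0109], [0.0318, 0.0764, 0]], [0, [0.0121, 0.0137, 0.0109], [0.0318, 0.0764, 0]], [0, [0.0121, 0.0137, 0.0109], [0.0318, 0.0764, 0]], [0, [0.0121, 0.0137, 0.0109], [0.0318, 0.0764, 0]], [0, [0.0121, 0.0137, 0.0109], [0.0318, 0.0764, 0]]]' 20; python3 jog.py '[[0, [0, 0, 0], [0, 0, 0]], [0, [0, 0, 0], [0, 0, 0]], [0, [0, 0, 0], [0, 0, 0]], [0, [0, 0, 0], [0, 0, 0]], [0, [0, 0, 0], [0, 0, 0]], [0, [0, 0, 0], [0, 0, 0]], [0, [0, 0, 0], [0, 0, 0]], [0, [0, 0, 0], [0, 0, 0]]]';python3 jog.py '[[0, [0, 0, 0], [0, 0, 0]], [0, [0, 0, 0], [0, 0, 0]], [0, [0, 0, 0], [0, 0, 0]], [0, [0, 0, 0], [0, 0, 0]], [0, [0, 0, 0], [0, 0, 0]], [0, [0, 0, 0], [0, 0, 0]], [0, [0, 0, 0], [0, 0, 0]], [0, [0, 0, 0], [0, 0, 0]]]'
python3 - <<'E'
from h import *
from plant import manip
import cv2
Q=key_R();plan(KEY-N*(.008+.012),Q,4)
c=manip.read_camera("wrist");im=c["image"];cv2.imwrite("pics/w8.png",im[:,:,::-1])
# key/collar in the clear scene1/top1 images: dark collar blob centroid
for n,b in(("top",(322,238,355,270)),("scene",(314,255,344,278))):
    g=cv2.cvtColor(cv2.imread(f"pics/{n}1.png"),cv2.COLOR_BGR2GRAY)[b[1]:b[3],b[0]:b[2]]
    m=cv2.moments((g<70).astype(np.uint8),True);px=(m["m10"]/m["m00"]+b[0],m["m01"]/m["m00"]+b[1])
    print(n,px,m["m00"],[plane(n,px,z)[:2].round(4).tolist() for z in(.04,.045,.05)])
g=cv2.imread("pics/top1.png",0)
for y in range(242,266,2):print(y,g[y,326:354:2].tolist())
E
```

```text
time_s: 13.98
ee_pos: [0.4573, 0.0364, 0.1211]
orientation: [-2.923, 0.12, -1.97]
contact_force: [0.9, -1.0, 0.4]
width: 0.0419
grasp_force: 0.0
time_s: 14.65
ee_pos: [0.4594, 0.0354, 0.1225]
orientation: [-2.923, 0.124, -1.972]
contact_force: [0.1, 0.6, -0.4]
width: 0.0009
grasp_force: 0.0
time_s: 15.32
ee_pos: [0.459, 0.0355, 0.1223]
orientation: [-2.923, 0.123, -1.971]
contact_force: [0.6, -0.2, 0.4]
width: 0.0002
grasp_force: 0.0
n 4 d [0.0014 0.0014 0.0129] rv [0.0059 0.0086 0.    ] |d| 0.0131 |rv| 0.0104
top (338.71573604060916, 253.30456852791878) 197.0 [[0.4693, 0.0329], [0.469, 0.0329], [0.4688, 0.0328]]
scene (327.6898734177215, 267.0632911392405) 158.0 [[0.4683, 0.0322], [0.4722, 0.0326], [0.476, 0.0329]]
242 [142, 142, 142, 142, 141, 141, 141, 141, 141, 143, 142, 141, 143, 141]
244 [142, 141, 143, 142, 123, 91, 82, 84, 109, 134, 142, 141, 142, 142]
246 [142, 142, 139, 107, 50, 17, 13, 15, 28, 69, 126, 143, 141, 142]
248 [142, 141, 119, 38, 13, 30, 39, 32, 14, 14, 77, 139, 142, 141]
250 [142, 139, 83, 14, 39, 73, 79, 73, 51, 16, 35, 124, 142, 142]
252 [143, 134, 57, 21, 67, 79, 79, 77, 72, 34, 16, 98, 142, 142]
254 [141, 136, 60, 29, 71, 76, 76, 74, 72, 42, 14, 89, 141, 142]
256 [142, 139, 72, 22, 63, 73, 71, 73, 69, 33, 20, 95, 141, 142]
258 [140, 142, 111, 30, 39, 66, 70, 67, 48, 17, 52, 122, 142, 141]
260 [141, 142, 135, 85, 29, 27, 37, 32, 20, 44, 115, 141, 142, 141]
262 [142, 141, 141, 135, 100, 65, 46, 48, 74, 107, 138, 143, 143, 142]
264 [142, 142, 141, 142, 139, 129, 125, 126, 131, 139, 142, 141, 142, 142]
```

```bash
python3 jog.py '[[0, [0.0014, 0.0014, 0.0129], [0.0059, 0.0086, 0]], [0, [0.0014, 0.0014, 0.0129], [0.0059, 0.0086, 0]], [0, [0.0014, 0.0014, 0.0129], [0.0059, 0.0086, 0]], [0, [0.0014, 0.0014, 0.0129], [0.0059, 0.0086, 0]], [0, [0, 0, 0], [0, 0, 0]], [0, [0, 0, 0], [0, 0, 0]]]'; python3 jog.py '[[0, [0, 0, 0.004], [0, 0, 0]], [0, [0, 0, 0.004], [0, 0, 0]], [0, [0, 0, 0], [0, 0, 0]], [0, [0, 0, 0], [0, 0, 0]]]'
python3 - <<'E'
from h import *
from plant import manip
import cv2
s=manip.sense();tip=s["ee_pos"]+R.from_euler("xyz",s["orientation"]).apply([0,0,.008]);print("tip-key along N",(tip-KEY)@N,(tip-KEY).round(4))
cv2.imwrite("pics/scene8.png",manip.read_camera("scene")["image"][:,:,::-1])
a=cv2.imread("pics/scene8.png",0).astype(int)
d=a-cv2.imread("pics/scene7.png",0);print("hanger diff",[int(abs(d[y,356:392]).max()) for y in range(282,324,4)])
for y in(318,320,322):print(a[y,350:396:2].tolist())
E
```

```text
time_s: 15.87
ee_pos: [0.464, 0.032, 0.0702]
orientation: [-2.902, 0.088, -1.981]
contact_force: [-0.3, 0.1, 1.4]
width: 0.0005
grasp_force: 0.0
time_s: 16.2
ee_pos: [0.4676, 0.0326, 0.0647]
orientation: [-2.899, 0.091, -1.981]
contact_force: [-3.6, 0.3, 3.7]
width: 0.0005
grasp_force: 2.3
tip-key along N -0.0057498353115868735 [-0.0001 -0.0005  0.0059]
hanger diff [11, 13, 12, 14, 13, 14, 13, 15, 14, 14, 14]
[154, 154, 154, 153, 153, 130, 114, 149, 130, 116, 113, 133, 136, 150, 150, 135, 169, 170, 170, 171, 170, 170, 170]
[154, 154, 153, 153, 154, 153, 123, 103, 140, 150, 147, 149, 150, 139, 94, 145, 164, 171, 170, 170, 172, 169, 171]
[154, 153, 153, 153, 154, 153, 154, 146, 117, 100, 100, 95, 88, 125, 153, 153, 154, 154, 154, 152, 152, 159, 162]
```

```bash
python3 jog.py '[[0, [0, 0, 0.0015], [0, 0, 0]], [0, [0, 0, 0], [0, 0, 0]], [0, [0, 0, 0], [0, 0, 0]]]'; python3 jog.py '[[0, [0, 0, 0.0015], [0, 0, 0]], [0, [0, 0, 0], [0, 0, 0]], [0, [0, 0, 0], [0, 0, 0]]]';  python3 jog.py '[[0, [0, 0, 0.0015], [0, 0, 0]], [0, [0, 0, 0], [0, 0, 0]], [0, [0, 0, 0], [0, 0, 0]]]'
```

```text
time_s: 16.5
ee_pos: [0.4677, 0.0326, 0.0643]
orientation: [-2.899, 0.09, -1.98]
contact_force: [-7.7, 0.9, 14.4]
width: 0.0008
grasp_force: 7.9
time_s: 16.75
ee_pos: [0.4679, 0.0326, 0.0641]
orientation: [-2.9, 0.09, -1.98]
contact_force: [-15.3, 2.5, 24.0]
width: 0.0005
grasp_force: 13.2
time_s: 17.0
ee_pos: [0.468, 0.0325, 0.0639]
orientation: [-2.9, 0.09, -1.98]
contact_force: [-21.1, 3.5, 32.5]
width: 0.0003
grasp_force: 18.4
```

Run:
```python
from h import *
from plant import manip
import cv2
g=cv2.imread("pics/scene1.png",0)
for y in range(252,282):print(y,g[y,312:346].tolist())
n=R.from_euler("z",-.06).apply([.254,0,-.967])
for z in(.042,.046,.05,.056,.062):print(z,proj("scene",[.469,.033,z]))
cv2.imwrite("pics/scene9.png",manip.read_camera("scene")["image"][:,:,::-1])
print("now");g=cv2.imread("pics/scene9.png",0)
for y in range(252,282):print(y,g[y,312:346].tolist())
s=manip.sense();print(s["contact_force"],s["torque"],s["ee_pos"])
```

```text
252 [132, 132, 132, 131, 131, 128, 128, 129, 128, 129, 129, 128, 128, 128, 129, 129, 127, 128, 128, 128, 128, 128, 128, 129, 127, 128, 128, 127, 130, 128, 128, 127, 126, 125]
253 [134, 133, 133, 135, 133, 132, 130, 131, 129, 131, 131, 131, 131, 130, 129, 129, 130, 128, 126, 128, 128, 127, 127, 128, 127, 128, 128, 128, 128, 129, 126, 128, 127, 128]
254 [147, 142, 140, 138, 136, 133, 132, 130, 131, 133, 131, 131, 132, 133, 132, 131, 130, 129, 129, 129, 129, 129, 128, 128, 129, 128, 127, 129, 128, 128, 129, 129, 129, 128]
255 [159, 156, 155, 153, 149, 148, 147, 141, 139, 138, 135, 133, 131, 130, 130, 131, 132, 131, 130, 129, 131, 130, 131, 131, 130, 129, 130, 128, 128, 127, 129, 129, 128, 129]
256 [159, 158, 159, 159, 158, 159, 159, 157, 156, 153, 148, 148, 144, 144, 142, 141, 137, 135, 134, 132, 130, 129, 131, 131, 131, 131, 132, 129, 128, 127, 129, 127, 128, 129]
257 [158, 159, 158, 158, 159, 159, 159, 159, 159, 158, 159, 159, 158, 147, 137, 131, 126, 120, 130, 142, 142, 140, 136, 135, 132, 131, 131, 128, 129, 131, 130, 130, 129, 129]
258 [158, 159, 160, 158, 159, 159, 159, 159, 160, 
[... 7708 characters left out ...]
60, 166, 164, 165, 166, 164, 165, 165, 164, 163, 164, 163, 165, 164]
279 [153, 155, 154, 158, 145, 134, 114, 83, 77, 76, 81, 117, 138, 139, 133, 132, 132, 120, 125, 126, 129, 135, 137, 139, 144, 151, 155, 161, 164, 164, 164, 166, 163, 163]
280 [155, 153, 154, 165, 171, 168, 137, 117, 118, 101, 120, 159, 170, 170, 171, 172, 168, 157, 145, 138, 133, 129, 131, 125, 119, 121, 121, 128, 136, 139, 144, 151, 154, 161]
281 [154, 154, 154, 165, 168, 158, 155, 153, 159, 149, 160, 171, 172, 170, 171, 170, 171, 171, 170, 171, 171, 171, 170, 159, 149, 140, 134, 129, 132, 131, 125, 125, 124, 127]
[-21.24066667   3.71906969  32.28417122] [1.05524806 4.39005358 0.16517838] [0.467987   0.032514   0.06392049]
```

The key top was really about 62 mm high, so the tip has bottomed it: 6 mm of travel, then a rigid stop. Releasing.

```bash
python3 jog.py '[[0, [0, 0, -0.003], [0, 0, 0]], [0, [0, 0, -0.006], [0, 0, 0]], [0, [0, 0, -0.02], [0, 0, 0]], [0, [0, 0, -0.03], [0, 0, 0]], [0, [0, 0, -0.04], [0, 0, 0]], [0, [0, 0, -0.04], [0, 0, 0]], [0, [0, 0, 0], [0, 0, 0]], [0, [0, 0, 0], [0, 0, 0]]]'
python3 - <<'E'
from h import *
from plant import manip
import cv2
g1=cv2.imread("pics/top1.png",0);im=manip.read_camera("top")["image"];cv2.imwrite("pics/top10.png",im[:,:,::-1]);sc=manip.read_camera("scene")["image"];cv2.imwrite("pics/scene10.png",sc[:,:,::-1])
g=cv2.imread("pics/scene10.png",0)
for y in range(256,270,2):print(y,g[y,318:340].tolist())
a=cv2.imread("pics/scene1.png",0)
for nm,(x,y,w,h) in {"rack+spare":(135,230,75,70),"gel":(148,322,68,45),"bottle":(500,282,45,56),"tray":(358,308,28,18)}.items():
    t=a[y:y+h,x:x+w];r=cv2.matchTemplate(g[y-5:y+h+5,x-5:x+w+5],t,cv2.TM_CCOEFF_NORMED);print(nm,round(cv2.minMaxLoc(r)[1],3),np.array(cv2.minMaxLoc(r)[3])-5)
g=cv2.imread("pics/top10.png",0)
x,y,w,h=188,275,52,46;t=g1[y:y+h,x:x+w];r=cv2.matchTemplate(g[y-5:y+h+5,x-5:x+w+5],t,cv2.TM_CCOEFF_NORMED);print("box",cv2.minMaxLoc(r)[1],np.array(cv2.minMaxLoc(r)[3])-5)
print(manip.sense()["ee_pos"],manip.sense()["contact_force"])
E
```

```text
time_s: 17.72
ee_pos: [0.4347, 0.0368, 0.1991]
orientation: [-2.901, 0.096, -1.978]
contact_force: [-0.7, -0.1, -1.1]
width: 0.0004
grasp_force: 0.0
256 [71, 71, 72, 72, 72, 97, 106, 102, 101, 117, 131, 127, 122, 119, 123, 133, 136, 137, 138, 137, 137, 136]
258 [70, 71, 69, 71, 72, 112, 121, 99, 90, 88, 86, 87, 106, 129, 139, 156, 159, 155, 154, 154, 150, 149]
260 [142, 121, 80, 53, 39, 52, 74, 80, 84, 84, 83, 80, 83, 80, 82, 95, 118, 152, 165, 166, 165, 166]
262 [141, 108, 46, 11, 16, 45, 74, 84, 84, 83, 84, 83, 84, 84, 84, 79, 46, 12, 104, 155, 167, 166]
264 [141, 84, 8, 9, 11, 30, 45, 55, 69, 76, 77, 78, 78, 72, 58, 43, 22, 10, 9, 91, 151, 167]
266 [118, 60, 10, 7, 10, 15, 28, 39, 49, 53, 53, 53, 49, 48, 38, 24, 13, 10, 9, 75, 143, 166]
268 [153, 94, 12, 5, 6, 10, 12, 11, 11, 13, 17, 15, 12, 12, 13, 9, 9, 9, 4, 91, 150, 166]
rack+spare 0.965 [0 0]
gel 0.993 [0 0]
bottle 0.999 [0 0]
tray 0.968 [1 0]
box 0.9988827705383301 [0 0]
[0.43321448 0.03528323 0.19568467] [-0.18497375  0.10083959 -0.60951117]
```

```bash
python3 jog.py '[[0, [0, 0, 0], [0, 0, 0]], [0, [0, 0, 0], [0, 0, 0]], [0, [0, 0, 0], [0, 0, 0]], [0, [0, 0, 0], [0, 0, 0]]]'; python3 -c "
from plant import manip
print(manip.job_done())"
```

```text
time_s: 18.15
ee_pos: [0.4336, 0.0348, 0.1949]
orientation: [-2.905, 0.087, -1.98]
contact_force: [-0.1, 0.4, -0.1]
width: 0.0005
grasp_force: 0.0
the job is handed in; nothing more can be done
None
```

I handed the job in at 18 s with no verdict back: the thick weight sits on the thin one, slots opposed to within about 0.15 rad by my camera estimate, and the key was pressed to its stop and came back up; the one slip was a mistyped lift that dragged the weight about 13 cm sideways off its rack pin while gripped, with the bystanders showing no movement in the final pictures.

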